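# Load the bench shaker and set it running

### The job

Get the bench shaker ready to run: first swing the speed lever back to its zero stop (red tick), then lift the selector lever out of the red notch and drop it fully into the white load notch, and only then load every sample pot that is there onto the platform, upright, each flat in a pocket of its own. With all pots loaded and the speed still at zero, shift the selector into the green run notch, and last of all swing the speed lever until it lies over the yellow tab. Leave the other things on the bench where they are.

Things in the scene. Friction and masses are not known exactly. Their poses are not given: they have to be found in the camera images.
- shaker: Bench shaker, fixed. Origin on the bench under the centre of its control console; x points away from the robot at yaw 0, y left, z up. The console is a white box, x -0.124..0.14, y -0.095..0.095 m, top at z 60 mm, with two levers; the platform with six pockets joins it on its right (-y) and does not move.
- platform (a point): Centre of the pocketed platform, on its dark floor, 60 mm over the bench; axes along the shaker's. Six pockets, inside 62 x 62 mm, centred at x = -0.066, 0, 0.066 and y = -0.033, 0.033 m from here; rim and dividers are 4 mm thick and rise 8 mm above the floor. Outer size 208 x 144 mm on a base of 250 x 190 mm.
- selector (a joint): Sideways angle of the selector lever, rad, positive anticlockwise from above; at j it points along the shaker-frame direction (-cos j, -sin j). Notches, with coloured patches in front: red (locked) -0.5, white (load) 0, green (run) +0.5, each with 0.05 rad of play either side. A steel comb 72 mm from the pivot blocks it unless it is lifted. Light friction, stays where left.
- selector_lift (a joint): Upward tilt of the selector lever, rad: 0 lying down in a notch, 0.45 at its upper limit just below a steel rail 119 to 125 mm over the bench. It clears the comb's teeth from 0.19 on and reads about 0.18 when resting on a tooth. A spring pulls it down (about 3 N at the knob): it drops when let go.
- selector_pivot (a point): Pivot of the selector lever, 78 mm over the bench: both its upright turning axis and its level lifting axis pass through it.
- selector_knob (a point): Middle of the blue upright grip at the end of the selector lever: a cylinder of diameter 22 mm, 25 mm above and below this point. It lies 115 mm out from the pivot along the lever and 22 mm above the lever's centre line, and leans in towards the pivot as the lever is lifted. The lever is a 10 mm steel bar.
- speed (a joint): Angle of the speed lever about the upright axis through speed_pivot, rad: 0 at its zero stop (red tick), up to 1.3, positive anticlockwise from above; at angle j it points along the shaker-frame direction (cos(j - 0.65), sin(j - 0.65)). Light friction, stays where left.
- setpoint (a joint): Angle of the yellow set-point tab, on the same axis and scale as speed: the speed to be set. It cannot be touched or moved.
- speed_pivot (a point): Pivot of the speed lever, 72 mm over the bench.
- speed_knob (a point): Middle of the white upright grip at the end of the speed lever, a cylinder of diameter 20 mm and 46 mm tall (23 mm above and below this point), 87 mm out from the pivot and 20 mm above the centre line of the lever, an 8 mm steel bar. x points along the lever.
- setpoint_tab (a point): Middle of the yellow tab, 14 mm wide and 26 mm long, flat on the console 64 mm from the speed lever's pivot; x points outward along it.
- pot1: Amber sample pot with orange lid, a squat cylinder of diameter 48 mm and height 34 mm, about 80 g; origin at the centre of its underside, z up. Three to five pots are there; absent ones have no pose.
- pot2: Amber sample pot with orange lid, a squat cylinder of diameter 48 mm and height 34 mm, about 80 g; origin at the centre of its underside, z up. Three to five pots are there; absent ones have no pose.
- pot3: Amber sample pot with orange lid, a squat cylinder of diameter 48 mm and height 34 mm, about 80 g; origin at the centre of its underside, z up. Three to five pots are there; absent ones have no pose.
- pot4: Amber sample pot with orange lid, a squat cylinder of diameter 48 mm and height 34 mm, about 80 g; origin at the centre of its underside, z up. Three to five pots are there; absent ones have no pose.
- pot5: Amber sample pot with orange lid, a squat cylinder of diameter 48 mm and height 34 mm, about 80 g; origin at the centre of its underside, z up. Three to five pots are there; absent ones have no pose.
- timer: Bystander: small white bench timer, 56 x 50 x 24 mm, lying among the pots; origin at the centre of its underside, To be left where it stands.
- wash_bottle: Bystander: white bottle with red cap, diameter 70 mm, 150 mm tall; origin at the centre of its underside, To be left where it stands.
- media_bottle: Bystander: pink bottle with blue cap, diameter 76 mm, 160 mm tall; origin at the centre of its underside, To be left where it stands.
- beaker: Bystander: clear beaker, diameter 80 mm, 90 mm tall; origin at the centre of its underside, To be left where it stands.
- tweezers: Bystander: steel tweezers lying flat, 130 mm long; origin at the centre of its underside, To be left where it stands.
- dishes: Bystander: stack of three clear culture dishes, diameter 60 mm, 30 mm tall; origin at the centre of its underside, To be left where it stands.
Mind the look-alikes: they are no part of the job. Leave any black or blue look-alike of the pot3 alone.

How it is judged:
By the outcome, as a careful person would: the job done as asked, in the order asked, and still so for the second after the job is handed in, with the robot touching nothing.
Of pot1, pot2, pot3, pot4, pot5 only 3 to 5 are there at a start; the rules pass over those that are not, and their reading is None.
At some moment in a run one of pot1, pot2, pot3, pot4, pot5 may be knocked a few centimetres aside while the robot is not near it.
Once in a run the grip may slacken for a moment while it holds something.
It also fails if it takes over 210 s, if anything falls off the work surface, if the arm or the gripper's body presses on something with over 40 N, if the wrist force passes 120 N, or if a joint passes its speed limit or range.

### The arm

A 6-joint arm with a two-finger parallel gripper is mounted at the origin on the work surface. World frame = base frame: x ahead of the robot, y to its left, z up, the work surface at z = 0. Lengths are in m, angles in degrees, forces in N, time in s.
With the tool pointing down it reaches from about 0.4 to 0.825 m from the base axis. Payload 7 kg.
Tool frame: the origin (TCP) lies between the finger pads; the fingertips stand 19 mm ahead of it and the grasp point (between the pads) is the TCP; z points along the fingers, y is the line along which they close (so a half turn about z gives the same grasp; the last joint's range is limited). The gripper opens to 88 mm and grips with 3 to 60 N. Pads are 19 mm wide; open, the fingers measure 130 mm over their backs; the gripper's body (78 mm by 193 mm) begins 47 mm behind the grasp point.
Start: joints at [-55.628, 20.546, 0.682, 0, -70.136, -16.507], TCP at [0.207, -0.642, 0.246] pointing down, gripper open.
Joint ranges: [-176.03, 176.03], [-82.01, 121.73], [-58.28, 71.71], [-173.87, 95.51], [-174.79, -0.11], [-173.66, 173.66]. Speed limits (degrees/s): [136.94, 136.94, 172.46, 180, 180, 180].

### API

Orientations are given as [roll, pitch, yaw] about the fixed x, y, z axes, in that order (R = Rz(yaw) Ry(pitch) Rx(roll)).
In Python, from plant import get_obs, snapshot, close_job, spot_in, spot_point gives the robot as it stands.
- The arm moves only by the tool play_rows, never from a script. Its argument "plan" is a list of rows, each a list of 6 numbers: the shift along the tool's x, y, z in cm, then the turn, a rotation vector about the tool's x, y, z in degrees. A call has 1 to 20 rows; each row shifts and turns the commanded pose from where the row before left it, along the tool's axes as they then stand; what a row does not reach is not made up. A row lasts 1/12 s, in which the tool goes at most 41.7 mm and 7.16 degrees, less where a joint would pass 70% of its speed; a pose out of reach is approached as far as the arm can. A call is refused whole if a number of a shift passes 4.17 or a number of a turn 7.16, either way. A call with a gripper value outside its range is refused whole. "grip" is the finger opening in cm, from 0 to 8.76, set as the call begins (left out, the last holds). The fingers move at their own pace and stop on an object; the grip force is fixed at half the most. Time passes only in rows, so rows that do not move let the fingers close. It gives the time, the measured TCP pose, the force, the opening and the grip force at its end, in the units of the state.
- get_obs(): the state, without advancing time (a new reading comes with each control period).
- snapshot(name): name is "side" or "top" or "wrist"; returns a dict with "frame" (420x560x3 uint8, red, green, blue), "fx", "fy", "cx", "cy" (pixels), "position" and "attitude" of the camera in the world. Camera axes: x right, y down, z forward; pixel columns grow to the right and rows downward; lengths in m; the calibration is good to about 2 mm. A picture is of the moment at which its call begins. There is no depth.
- close_job(): hands the job in; it is judged then, once.
Trained networks look in the newest picture that a camera, given by its name, has taken for a name from the list of things; names that differ only in an ending like _2 or _b are one class to them, and where a whole thing is asked for, a point or a joint stands for the part that bears it (a point fixed in the world has none). Each returns a list of dicts, best first, with "score" (0 to 1); they miss things now and then, are a little off and sometimes report something else, mostly with a low value. They report only what shows in the picture. A call takes as long as a camera call. They do not tell look-alikes from the thing itself.
- spot_in(camera, thing): "position" ([x, y, z] in m, in world coordinates, good to about 4 mm: the middle of the surface that is visible of it).
- spot_point(camera, thing): "position" ([x, y, z] in m, in world coordinates, good to about 4 mm: a listed point, or the origin of a listed thing).
The state is a dict: "clock": time; "joint_pos": joint angles; "qvel": joint speeds; "tau": joint torques, N m; "tool_pos": TCP position; "orientation": TCP orientation; "force": force on the tool from outside, world axes, zero at the start; "moment": the same for the moment, N m; "opening": finger opening in m; "gripper_force": force on a finger pad.
Only numpy, scipy, OpenCV 4.12 (cv2) and the standard library are available. Lean on these libraries where they do the work, as an engineer would, in place of code of your own. Each camera call takes 0.05 s, during which the arm holds its last target. There are 200 camera calls.

## Working session

There is one attempt and no reset: what is moved stays moved. The work goes in short steps, Python scripts to look and compute and a tool call to move; the robot and the scene stay as the last step left them, time stands still between calls to the robot, and variables do not carry over. Pictures are saved under pics/ and viewed, at most 14 in all, crops included, and the job is handed in when it is done.

Besides the shell and the picture viewer there is one more tool, called after "Request:" as name(argument=value, ...) on one line, values as JSON. play_rows: Moves the arm, as the interface text tells. Its arguments: {"type":"object","properties":{"plan":{"type":"array","items":{"type":"array","items":{"type":"number"}}},"grip":{"type":"number"}},"required":["plan"]}

```bash
ls; mkdir -p pics
cat > h.py <<'E'
import numpy as np, cv2
from scipy.spatial.transform import Rotation as R
from plant import *
def shot(cam,fn=None):
    s=snapshot(cam)
    if fn: cv2.imwrite('pics/'+fn,s['frame'][:,:,::-1])
    return s
E
python3 - <<'E'
from h import *
o=get_obs(); print(o)
for c in('top','side'):
    s=shot(c,c+'0.png'); print(c,s['fx'],s['cx'],s['cy'],s['position'],s['attitude'])
    for t in ['selector_pivot','selector_knob','speed_pivot','speed_knob','setpoint_tab','shaker','platform','timer']:
        print(t,[(np.round(d['position'],3).tolist(),round(d['score'],2)) for d in spot_point(c,t)][:2])
    print('pot',[(np.round(d['position'],3).tolist(),round(d['score'],2)) for d in spot_point(c,'pot1')])
E
```

```text
pics
{'clock': 0.0, 'joint_pos': array([-5.56284895e+01,  2.05903975e+01,  6.34042419e-01, -2.02817566e-02,
       -7.01352574e+01, -1.65061202e+01]), 'qvel': array([ 0.09671882,  0.00918452, -0.02183198,  0.02276851, -0.03281549,
        0.03006107]), 'tau': array([ 1.33079542e-03, -5.82723355e+01,  2.93060428e+01,  6.99736252e+00,
        6.99873941e-03, -1.46209027e-04]), 'tool_pos': array([ 0.20690854, -0.64202873,  0.2446359 ]), 'orientation': array([ 1.79906745e+02, -7.75077276e-03, -1.62141510e+02]), 'force': array([ 1.36931682, -0.46365797,  0.60563264]), 'moment': array([ 0.04737671, -0.03353338, -0.01641789]), 'gripper_force': 0.0, 'opening': 0.0873595418357152}
top 471.9138244769888 261.44572732842494 207.51636481420152 [0.34499651 0.00523687 1.21895184] [-168.0278488    -0.40184762  -89.03393699]
selector_pivot [([0.542, 0.195, 0.076], 0.86), ([0.599, 0.194, 0.075], 0.35)]
selector_knob [([0.446, 0.262, 0.1], 0.82)]
speed_pivot [([0.597, 0.187, 0.075], 0.88), ([0.513, -0.346, 0.001], 0.63)]
speed_knob [([0.685, 0.193, 0.092], 0.57)]
setpoint_tab [([0.659, 0.206, 0.061], 0
[... 486 characters left out ...]
 0.63164183 0.82930364] [-135.18902859    0.53110969 -152.15674733]
selector_pivot [([0.699, -0.128, 0.005], 0.61), ([0.538, 0.194, 0.077], 0.59)]
selector_knob [([0.446, 0.261, 0.097], 0.67), ([0.683, 0.192, 0.093], 0.23)]
speed_pivot [([0.598, 0.189, 0.073], 0.91)]
speed_knob [([0.682, 0.195, 0.095], 0.65)]
setpoint_tab [([0.659, 0.209, 0.065], 0.55)]
shaker [([0.54, 0.197, -0.001], 0.63), ([0.519, -0.0, 0.064], 0.41)]
platform []
timer [([0.416, -0.243, 0.001], 0.66)]
pot [([0.515, -0.343, 0.002], 0.79), ([0.505, -0.24, 0.001], 0.75), ([0.411, -0.361, 0.0], 0.53), ([0.619, -0.247, -0.002], 0.5), ([0.704, -0.3, -0.0], 0.47), ([0.808, -0.152, -0.001], 0.47), ([0.649, -0.353, -0.005], 0.46)]
```

View pics/top0.png

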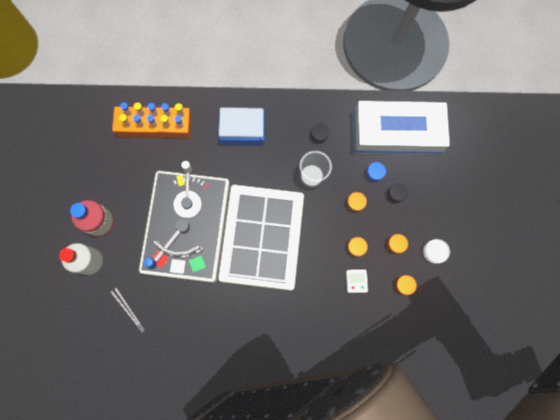

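View pics/side0.png

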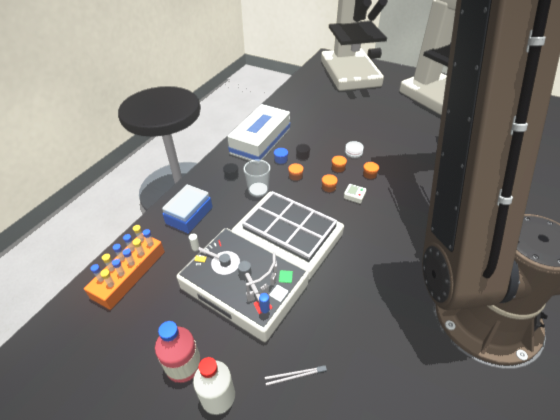

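The top view shows four orange pots (358,202), (358,247), (398,244), (406,285). The look-alikes are black at (320,132) and (398,192) and blue at (376,172). The speed lever knob is at (186,166) and the selector knob at (149,262), by the red patch. The side view also shows four orange pots.

```bash
cat >> h.py <<'E'
from scipy.linalg import logm,expm
def T(p,rot):
    M=np.eye(4); M[:3,:3]=rot.as_matrix(); M[:3,3]=p; return M
def cur():
    o=get_obs(); return T(o['tool_pos'],R.from_euler('xyz',o['orientation'],degrees=True))
def down(yaw,tilt=0): # tilt about tool y
    return R.from_euler('xyz',[180,0,yaw],degrees=True)*R.from_rotvec([0,tilt,0],degrees=True)
def go(start,p,rot,n=None):
    G=T(p,rot); D=np.linalg.inv(start)@G
    L=np.real(logm(D))
    if n is None:
        w=np.degrees(np.linalg.norm([L[2,1],L[0,2],L[1,0]])); n=int(np.ceil(max(w/6.5,np.linalg.norm(L[:3,3])*100/3.6,1)))
    d=expm(L/n); r=np.r_[d[:3,3]*100,R.from_matrix(d[:3,:3]).as_rotvec(degrees=True)]
    print(n,'x',np.round(r,2).tolist(),'->',np.round(p,3).tolist()); return G
def st():
    o=get_obs(); print(round(o['clock'],2),np.round(o['tool_pos'],4),np.round(o['orientation'],2),np.round(o['joint_pos'],1),np.round(o['force'],1),round(o['opening'],4))
def pts(c,t):
    return [(np.round(d['position'],3).tolist(),round(d['score'],2)) for d in spot_point(c,t)]
def topix(s,P):
    A=R.from_euler('xyz',s['attitude'],degrees=True); q=A.inv().apply(np.atleast_2d(P)-s['position']); return np.c_[s['fx']*q[:,0]/q[:,2]+s['cx'],s['fy']*q[:,1]/q[:,2]+s['cy']]
def toplane(s,uv,z):
    A=R.from_euler('xyz',s['attitude'],degrees=True); uv=np.atleast_2d(np.array(uv,float))
    d=A.apply(np.c_[(uv[:,0]-s['cx'])/s['fx'],(uv[:,1]-s['cy'])/s['fy'],np.ones(len(uv))])
    return s['position']+d*((z-s['position'][2])/d[:,2])[:,None]
E
python3 - <<'E'
from h import *
s=shot('top'); f=s['frame'].astype(int)
# dark pockets inside platform
m=((f.max(2)>45)&(f.max(2)<130)).astype(np.uint8); m[:, :222]=0; m[:,300:]=0; m[:188]=0; m[290:]=0
n,l,stt,c=cv2.connectedComponentsWithStats(m)
C=[]
for i in range(1,n):
    if stt[i,4]>300:
        w=toplane(s,c[i],0.06)[0]; C.append(w); print(stt[i],c[i].round(1),w.round(4))
C=np.array(C)
if len(C)==6: 
    print(C.mean(0))
    C2=C[:,:2]-C[:,:2].mean(0); print(np.linalg.svd(C2)[1:])
st()
E
```

```text
1.05 [ 0.2071 -0.6424  0.2456] [ 180.      0.   -162.14] [-55.6  20.5   0.7  -0.  -70.1 -16.5] [ 0.8 -0.1 -0.6] 0.088
```

Run:
```python
from h import *
s=shot('top'); f=s['frame'].astype(int)
g=f.mean(2)
print(g[225:262:4,225:300:5].astype(int))
for th in (90,110,130,150):
    m=(g<th).astype(np.uint8); m[:, :222]=0; m[:,305:]=0; m[:186]=0; m[292:]=0
    n,l,stt,c=cv2.connectedComponentsWithStats(m,connectivity=4)
    C=np.array([toplane(s,c[i],0.06)[0] for i in range(1,n) if 400<stt[i,4]<1500])
    print(th,[x[4] for x in stt],len(C))
    if len(C)==6:
        C=C[:,:2]; print(C.round(4).tolist(),C.mean(0)); v=np.linalg.svd(C-C.mean(0))[2][0]; print(np.degrees(np.arctan2(v[1],v[0])))
```

```text
[[162 246 224 154 154 155 157 156 171 186 222 239 234 231 246]
 [199 246 193 154 156 156 158 169 159 160 162 162 157 234 246]
 [236 246 163 157 156 159 159 187 162 161 161 161 160 244 246]
 [243 246 156 156 156 159 159 197 159 161 162 162 160 244 246]
 [245 245 154 156 158 159 160 223 158 161 161 163 161 246 246]
 [246 246 203 180 159 160 161 241 159 163 162 162 162 246 246]
 [246 242 159 157 173 210 239 245 228 194 174 163 163 246 246]
 [246 245 156 160 157 159 163 234 162 162 169 200 225 246 246]
 [246 241 157 157 160 161 161 214 162 164 162 161 168 246 246]
 [246 231 159 158 158 162 162 190 163 164 163 163 162 246 245]]
90 [np.int32(235001), np.int32(1), np.int32(41), np.int32(1), np.int32(1), np.int32(1), np.int32(1), np.int32(1), np.int32(1), np.int32(2), np.int32(82), np.int32(3), np.int32(3), np.int32(2), np.int32(1), np.int32(1), np.int32(1), np.int32(3), np.int32(1), np.int32(1), np.int32(1), np.int32(1), np.int32(1), np.int32(2), np.int32(1), np.int32(1), np.int32(1), np.int32(1), np.int32(1), np.int32(1), np.int32(6), np.int32(5), np.int32(1), np.int32(2), np.int32(1), np.
[... 181 characters left out ...]
.int32(2), np.int32(1), np.int32(1), np.int32(2)] 0
110 [np.int32(234175), np.int32(171), np.int32(854)] 1
130 [np.int32(234056), np.int32(16), np.int32(185), np.int32(904), np.int32(6), np.int32(7), np.int32(6), np.int32(7), np.int32(7), np.int32(6)] 1
150 [np.int32(233846), np.int32(15), np.int32(95), np.int32(1141), np.int32(62), np.int32(1), np.int32(1), np.int32(3), np.int32(1), np.int32(4), np.int32(2), np.int32(3), np.int32(3), np.int32(1), np.int32(1), np.int32(2), np.int32(1), np.int32(2), np.int32(1), np.int32(1), np.int32(1), np.int32(1), np.int32(1), np.int32(1), np.int32(1), np.int32(1), np.int32(1), np.int32(1), np.int32(1), np.int32(1), np.int32(1), np.int32(1), np.int32(2)] 1
```

Run:
```python
from h import *
s=shot('top'); g=s['frame'].astype(int).mean(2)
for th in (170,178,186):
    m=(g<th).astype(np.uint8); m[:, :222]=0; m[:,305:]=0; m[:186]=0; m[292:]=0
    n,l,stt,c=cv2.connectedComponentsWithStats(m,connectivity=4)
    I=[i for i in range(1,n) if 350<stt[i,4]<900 ]
    C=np.array([toplane(s,c[i],0.06)[0][:2] for i in I]); print(th,stt[I,4],C.round(4).tolist())
    if len(C)==6:
        v=np.linalg.svd(C-C.mean(0))[2][0]; print(C.mean(0),np.degrees(np.arctan2(v[1],v[0])))
a=cur(); print('to speed knob')
a=go(a,[0.5,-0.25,0.25],down(-60)); a=go(a,[0.6835,0.194,0.24],down(4)); go(a,[0.6835,0.194,0.1],down(4))
```

```text
170 [575 575 559 557 609 603] [[0.5901, 0.0284], [0.5829, -0.042], [0.5223, 0.0355], [0.5158, -0.035], [0.4549, 0.0423], [0.4475, -0.0283]]
[5.18920935e-01 1.55240641e-04] 174.11971697344532
178 [591 591 572 577 632 628] [[0.5902, 0.0285], [0.583, -0.042], [0.5224, 0.0354], [0.5156, -0.0348], [0.4549, 0.0423], [0.4474, -0.0282]]
[5.18919496e-01 1.88787675e-04] 174.19573445058742
186 [606 602 591 589 649 638] [[0.59, 0.0286], [0.583, -0.042], [0.5226, 0.0355], [0.5155, -0.0348], [0.4549, 0.0426], [0.4473, -0.0281]]
[5.18900881e-01 3.00225891e-04] 174.1220439309308
to speed knob
16 x [-3.42, -0.76, -0.03, 0.0, 0.0, -6.38] -> [0.5, -0.25, 0.25]
15 x [-0.45, -3.34, 0.07, -0.0, 0.0, -4.27] -> [0.684, 0.194, 0.24]
4 x [0.0, -0.0, 3.5, -0.0, -0.0, -0.0] -> [0.684, 0.194, 0.1]
```

Request:
play_rows(plan=[[-3.4,-0.75,0,0,0,-6.4],[-3.4,-0.75,0,0,0,-6.4],[-3.4,-0.75,0,0,0,-6.4],[-3.4,-0.75,0,0,0,-6.4],[-3.4,-0.75,0,0,0,-6.4],[-3.4,-0.75,0,0,0,-6.4],[-3.4,-0.75,0,0,0,-6.4],[-3.4,-0.75,0,0,0,-6.4],[-3.4,-0.75,0,0,0,-6.4],[-3.4,-0.75,0,0,0,-6.4],[-3.4,-0.75,0,0,0,-6.4],[-3.4,-0.75,0,0,0,-6.4],[-3.4,-0.75,0,0,0,-6.4],[-3.4,-0.75,0,0,0,-6.4],[-3.4,-0.75,0,0,0,-6.4],[-3.4,-0.75,0,0,0,-6.4]])

```text
clock: 2.48
tool_pos: [0.497, -0.2504, 0.2454]
orientation: [-180.0, -0.0, -59.4]
force: [-0.3, 1.4, 0.3]
opening: 0.088
gripper_force: 0.0
```

Request:
play_rows(plan=[[-0.45,-3.3,0,0,0,-4.3],[-0.45,-3.3,0,0,0,-4.3],[-0.45,-3.3,0,0,0,-4.3],[-0.45,-3.3,0,0,0,-4.3],[-0.45,-3.3,0,0,0,-4.3],[-0.45,-3.3,0,0,0,-4.3],[-0.45,-3.3,0,0,0,-4.3],[-0.45,-3.3,0,0,0,-4.3],[-0.45,-3.3,0,0,0,-4.3],[-0.45,-3.3,0,0,0,-4.3],[-0.45,-3.3,0,0,0,-4.3],[-0.45,-3.3,0,0,0,-4.3],[-0.45,-3.3,0,0,0,-4.3],[-0.45,-3.3,0,0,0,-4.3],[-0.45,-3.3,0,0,0,-4.3],[0,0,0,0,0,0]])

```text
clock: 3.82
tool_pos: [0.6725, 0.193, 0.245]
orientation: [-180.0, -0.0, 5.3]
force: [-0.6, -1.0, -0.2]
opening: 0.0876
gripper_force: 0.0
```

Run:
```python
from h import *
st(); s=shot('wrist','w1.png'); print(s['position'],s['attitude'],s['fx'])
for t in ['speed_pivot','speed_knob','setpoint_tab','selector_pivot']: print(t,pts('wrist',t)[:2])
```

```text
3.82 [0.6725 0.193  0.245 ] [-179.96   -0.      5.26] [ 31.9  22.9   4.1  -0.  -71.2  63.4] [-0.6 -1.  -0.2] 0.0876
[0.74716816 0.20087486 0.38524481] [ 1.63824146e+02  3.02463857e-02 -8.48454489e+01] 370.1666181319187
speed_pivot [([0.6, 0.191, 0.072], 0.81)]
speed_knob [([0.687, 0.193, 0.092], 0.55)]
setpoint_tab [([0.658, 0.21, 0.066], 0.95)]
selector_pivot [([0.537, 0.192, 0.081], 0.72)]
```

View pics/w1.png

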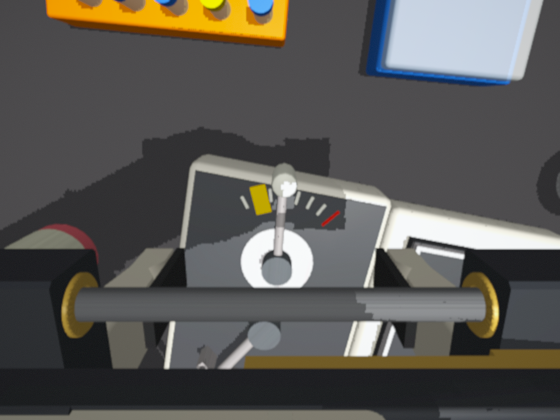

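The wrist view shows the speed knob at (284,180), the yellow tab at (261,200), the red tick at (330,217) and the pivot at (276,268). I'm going in to grasp the knob.

Run:
```python
from h import *
s=shot('wrist'); f=s['frame']; h=cv2.cvtColor(f,cv2.COLOR_RGB2HSV)
def cen(m,box,z):
    k=np.zeros_like(m); x0,y0,x1,y1=box; k[y0:y1,x0:x1]=m[y0:y1,x0:x1]; v,u=np.nonzero(k); return len(u),toplane(s,[u.mean(),v.mean()],z)[0]
y=((h[:,:,0]>20)&(h[:,:,0]<33)&(h[:,:,1]>150)&(h[:,:,2]>120))
r=((h[:,:,0]<8)|(h[:,:,0]>172))&(h[:,:,1]>150)
print(cen(y,(240,170,280,230),.061),cen(r,(310,195,350,235),.06))
pv=np.array([.598,.189]); 
for b,m in(((240,170,280,230),y),((310,195,350,235),r)):
    c=cen(m,b,.061)[1][:2]; print(np.degrees(np.arctan2(*(c-pv)[::-1])),np.linalg.norm(c-pv))
k=np.array([.685,.1937]); ang=np.degrees(np.arctan2(*(k-pv)[::-1]));print(ang)
a=cur(); a=go(a,[.685,.1937,.1],down(ang),8)
for e in(-43.1,-44.5):
  go(a,np.r_[pv+.087*np.array([np.cos(np.radians(e)),np.sin(np.radians(e))]),.1],down(e),12)
```

```text
(474, array([0.65867967, 0.21080742, 0.061     ])) (76, array([0.64598808, 0.1450546 , 0.06      ]))
19.767728679751755 0.06447934266693886
-42.198899966383436 0.06519964747769845
3.0922833166455637
8 x [0.15, -0.08, 1.82, 0.0, -0.0, 0.2] -> [0.685, 0.194, 0.1]
12 x [-0.02, 0.58, 0.0, -0.0, -0.0, 3.85] -> [0.662, 0.13, 0.1]
12 x [-0.02, 0.6, 0.0, -0.0, -0.0, 3.97] -> [0.66, 0.128, 0.1]
```

Request:
play_rows(plan=[[0.15,-0.08,1.8,0,0,0.2],[0.15,-0.08,1.8,0,0,0.2],[0.15,-0.08,1.8,0,0,0.2],[0.15,-0.08,1.8,0,0,0.2],[0.15,-0.08,1.8,0,0,0.2],[0.15,-0.08,1.8,0,0,0.2],[0.15,-0.08,1.8,0,0,0.2],[0.15,-0.08,1.8,0,0,0.2],[0,0,0,0,0,0]])

```text
clock: 4.87
tool_pos: [0.683, 0.1927, 0.0974]
orientation: [179.9, 0.3, 3.0]
force: [-0.9, 0.5, -0.1]
opening: 0.0879
gripper_force: 0.0
```

Request:
play_rows(grip=1.5, plan=[[0,0,0,0,0,0],[0,0,0,0,0,0],[0,0,0,0,0,0],[0,0,0,0,0,0],[0,0,0,0,0,0],[0,0,0,0,0,0],[0,0,0,0,0,0],[0,0,0,0,0,0]])

```text
clock: 5.53
tool_pos: [0.6847, 0.1949, 0.1018]
orientation: [-180.0, -0.0, 3.2]
force: [-0.0, 0.1, -0.0]
opening: 0.0395
gripper_force: 0.0
```

Request:
play_rows(plan=[[0,0,0,0,0,0],[0,0,0,0,0,0],[0,0,0,0,0,0],[0,0,0,0,0,0],[0,0,0,0,0,0],[0,0,0,0,0,0]])

```text
clock: 6.03
tool_pos: [0.6848, 0.1947, 0.1016]
orientation: [180.0, -0.0, 3.2]
force: [1.7, -1.1, -0.1]
opening: 0.0194
gripper_force: 30.0
```

Request:
play_rows(plan=[[-0.02,0.59,0,0,0,3.9],[-0.02,0.59,0,0,0,3.9],[-0.02,0.59,0,0,0,3.9],[-0.02,0.59,0,0,0,3.9],[-0.02,0.59,0,0,0,3.9],[-0.02,0.59,0,0,0,3.9],[-0.02,0.59,0,0,0,3.9],[-0.02,0.59,0,0,0,3.9],[-0.02,0.59,0,0,0,3.9],[-0.02,0.59,0,0,0,3.9],[-0.02,0.59,0,0,0,3.9],[-0.02,0.59,0,0,0,3.9],[0,0,0,0,0,0]])

```text
clock: 7.12
tool_pos: [0.6617, 0.1304, 0.1016]
orientation: [-179.8, -0.0, -43.9]
force: [5.2, 0.2, -3.7]
opening: 0.0198
gripper_force: 30.0
```

Run:
```python
from h import *
st(); p=get_obs()['tool_pos']; v=p[:2]-[.598,.189]; print(np.degrees(np.arctan2(v[1],v[0])),np.linalg.norm(v))
s=shot('top'); print(pts('top','speed_knob'),pts('top','speed_pivot')); s=shot('side'); print(pts('side','speed_knob'))
```

```text
7.12 [0.6617 0.1304 0.1016] [-1.7984e+02 -5.0000e-02 -4.3880e+01] [ 27.7  26.9  -9.4  -0.  -53.5  18.5] [ 5.2  0.2 -3.7] 0.0198
-42.633984317674994 0.08657484198111205
[([0.658, 0.208, 0.06], 0.52)] [([0.598, 0.193, 0.072], 0.73)]
[([0.661, 0.13, 0.093], 0.73)]
```

Request:
play_rows(plan=[[0,0.1,0,0,0,0],[0,0.1,0,0,0,0],[0,0.1,0,0,0,0],[0,0,0,0,0,0]])

```text
clock: 7.7
tool_pos: [0.6615, 0.1302, 0.1018]
orientation: [-179.6, -0.1, -43.6]
force: [12.5, 5.6, -8.2]
opening: 0.0197
gripper_force: 30.0
```

Run:
```python
from h import *
st(); p=get_obs()['tool_pos']; v=p[:2]-[.598,.189]; print(np.degrees(np.arctan2(v[1],v[0])),np.linalg.norm(v))
```

```text
7.7 [0.6615 0.1302 0.1018] [-1.7964e+02 -1.0000e-01 -4.3570e+01] [ 27.7  26.8  -9.6  -0.  -53.2  18.8] [12.5  5.6 -8.2] 0.0197
-42.7721973324207 0.08655867288145731
```

Request:
play_rows(plan=[[0,-0.1,0,0,0,0],[0,-0.1,0,0,0,0],[0,0,0,0,0,0]])

```text
clock: 7.95
tool_pos: [0.6616, 0.1303, 0.1017]
orientation: [-179.9, -0.1, -43.6]
force: [6.7, 1.9, -4.2]
opening: 0.0193
gripper_force: 30.0
```

Request:
play_rows(grip=5, plan=[[0,0,0,0,0,0],[0,0,0,0,0,0],[0,0,0,0,0,0],[0,0,0,0,0,0],[0,0,0,0,0,0],[0,0,-1,0,0,0],[0,0,-3,0,0,0],[0,0,-3,0,0,0],[0,0,-3,0,0,0],[0,0,-3,0,0,0],[0,0,0,0,0,0]])

```text
clock: 8.87
tool_pos: [0.6631, 0.1299, 0.2401]
orientation: [-179.5, -0.3, -43.6]
force: [1.6, -0.0, 0.8]
opening: 0.0502
gripper_force: 0.0
```

Run:
```python
from h import *
st(); s=shot('wrist','w2.png'); print(pts('wrist','speed_knob'),pts('wrist','speed_pivot'))
s=shot('top');print(pts('top','selector_knob')[:2],pts('top','wash_bottle')[:1],pts('top','media_bottle')[:1])
s=shot('side');print(pts('side','selector_knob')[:2],pts('side','speed_knob')[:2])
pv=np.array([.540,.1935]); d=np.array([.446,.2613])-pv; a=np.degrees(np.arctan2(d[1],d[0])); print(a,np.linalg.norm(d))
go(cur(),[.446,.261,.23],down(-34.5))
```

```text
8.87 [0.6631 0.1299 0.2401] [-179.46   -0.33  -43.58] [ 27.7  20.4  -0.3   0.2 -68.7  18.7] [ 1.6 -0.   0.8] 0.0502
[([0.661, 0.129, 0.09], 0.83)] [([0.601, 0.191, 0.074], 0.94)]
[([0.448, 0.264, 0.103], 0.78)] [] []
[([0.449, 0.262, 0.095], 0.62)] [([0.659, 0.131, 0.094], 0.58)]
144.19797043711378 0.11590012942184319
7 x [-3.56, 0.51, 0.01, 0.01, 0.0, -1.3] -> [0.446, 0.261, 0.23]
```

View pics/w2.png

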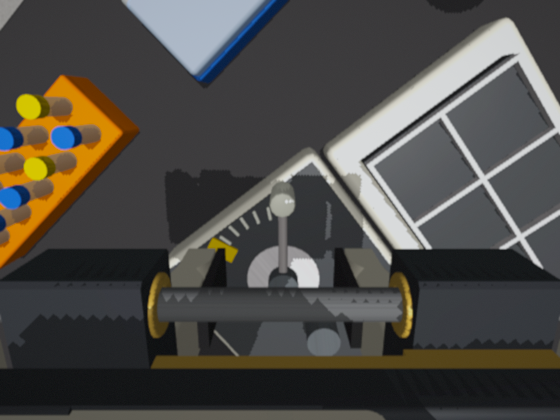

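Request:
play_rows(plan=[[-3.56,0.51,0,0,0,-1.3],[-3.56,0.51,0,0,0,-1.3],[-3.56,0.51,0,0,0,-1.3],[-3.56,0.51,0,0,0,-1.3],[-3.56,0.51,0,0,0,-1.3],[-3.56,0.51,0,0,0,-1.3],[-3.56,0.51,0,0,0,-1.3],[0,0,0,0,0,0]])

```text
clock: 10.03
tool_pos: [0.4419, 0.2629, 0.2319]
orientation: [-180.0, 0.1, -34.3]
force: [0.1, -0.6, -0.6]
opening: 0.0499
gripper_force: 0.0
```

Run:
```python
from h import *
st(); s=shot('wrist','w3.png'); print(pts('wrist','selector_knob'),pts('wrist','selector_pivot'))
go(cur(),[.4475,.2615,.106],down(-35.5),6)
```

```text
10.03 [0.4419 0.2629 0.2319] [-1.7996e+02  6.0000e-02 -3.4270e+01] [ 52.6   5.9 -20.5  -0.1 -63.6   3.2] [ 0.1 -0.6 -0.6] 0.0499
[([0.442, 0.264, 0.1], 0.83)] [([0.538, 0.194, 0.082], 0.79)]
6 x [0.02, -0.01, 2.1, -0.0, -0.0, 0.17] -> [0.448, 0.262, 0.106]
```

View pics/w3.png

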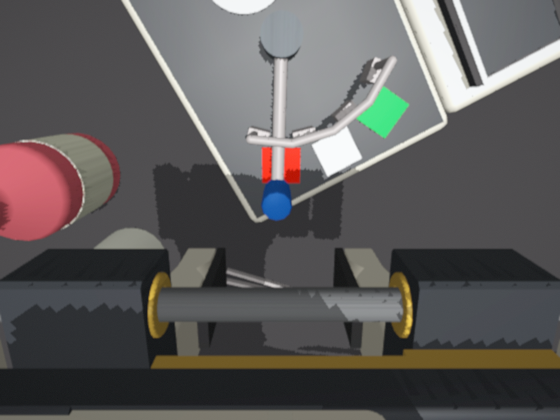

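Run:
```python
from h import *
st(); go(cur(),[.4465,.262,.106],down(-35.5),6)
```

```text
10.18 [0.4458 0.2616 0.2318] [-1.7997e+02 -1.0000e-02 -3.4450e+01] [ 52.2   6.2 -20.2   0.  -63.6   3.3] [ 0.5 -1.  -0. ] 0.0496
6 x [0.01, -0.01, 2.1, -0.0, -0.0, 0.17] -> [0.446, 0.262, 0.106]
```

Request:
play_rows(plan=[[0,0,2.1,0,0,0.15],[0,0,2.1,0,0,0.15],[0,0,2.1,0,0,0.15],[0,0,2.1,0,0,0.15],[0,0,2.1,0,0,0.15],[0,0,2.1,0,0,0.15],[0,0,0,0,0,0]])

```text
clock: 10.77
tool_pos: [0.445, 0.2586, 0.1014]
orientation: [179.6, 0.1, -35.6]
force: [-1.0, -0.9, -0.8]
opening: 0.0499
gripper_force: 0.0
```

Request:
play_rows(grip=1.7, plan=[[0,0,0,0,0,0],[0,0,0,0,0,0],[0,0,0,0,0,0],[0,0,0,0,0,0],[0,0,0,0,0,0],[0,0,0,0,0,0],[0,0,0,0,0,0]])

```text
clock: 11.35
tool_pos: [0.4463, 0.2616, 0.1063]
orientation: [-179.9, -0.0, -35.4]
force: [-0.3, -0.3, 1.5]
opening: 0.0213
gripper_force: 30.0
```

Run:
```python
from h import *
st()
# selector kinematics: pose of a TCP attached to the knob
C=cur(); piv=np.array([.539,.194,.078])
sh=-5.7
def knobframe(j,l):
    return T(piv,R.from_euler('z',sh+180+np.degrees(j),degrees=True)*R.from_euler('y',-l))
d=C[:3,3]-piv; print('knob dir',np.degrees(np.arctan2(d[1],d[0])),np.hypot(*d[:2]), 'expect',sh+180-28.65)
j0=np.radians(np.degrees(np.arctan2(d[1],d[0]))-sh-180); print('j0',j0)
rel=np.linalg.inv(knobframe(j0,0))@C
for l in(.3,.35): a=knobframe(j0,l)@rel; go(C,a[:3,3],R.from_matrix(a[:3,:3]),8)
l=.32; a=knobframe(j0,l)@rel; b=knobframe(0,l)@rel
a=go(C,a[:3,3],R.from_matrix(a[:3,:3]),8); b=go(a,b[:3,3],R.from_matrix(b[:3,:3]),10)
c=knobframe(0,0)@rel; c=go(b,c[:3,3],R.from_matrix(c[:3,:3]),8);
```

```text
11.35 [0.4463 0.2616 0.1063] [-1.7991e+02 -1.0000e-02 -3.5410e+01] [ 52.1  13.7 -29.6   0.  -46.6   2.4] [-0.3 -0.3  1.5] 0.0213
knob dir 143.90828143110488 0.11474817304107099 expect 145.65
j0 -0.5304355543667191
8 x [0.11, 0.0, -0.43, 0.03, -2.15, 0.0] -> [0.457, 0.254, 0.139]
8 x [0.13, 0.0, -0.5, 0.03, -2.51, 0.0] -> [0.46, 0.252, 0.144]
8 x [0.12, 0.0, -0.46, 0.03, -2.29, 0.0] -> [0.458, 0.253, 0.141]
10 x [0.01, 0.53, -0.01, -0.96, -0.02, -2.89] -> [0.439, 0.204, 0.141]
8 x [-0.1, -0.0, 0.46, -0.03, 2.29, -0.0] -> [0.425, 0.205, 0.106]
```

Request:
play_rows(plan=[[0.12,0,-0.46,0,-2.3,0],[0.12,0,-0.46,0,-2.3,0],[0.12,0,-0.46,0,-2.3,0],[0.12,0,-0.46,0,-2.3,0],[0.12,0,-0.46,0,-2.3,0],[0.12,0,-0.46,0,-2.3,0],[0.12,0,-0.46,0,-2.3,0],[0.12,0,-0.46,0,-2.3,0],[0,0,0,0,0,0],[0,0,0,0,0,0]])

```text
clock: 12.18
tool_pos: [0.4579, 0.2529, 0.1403]
orientation: [-180.0, 18.4, -35.5]
force: [-1.9, 3.3, 0.3]
opening: 0.0212
gripper_force: 30.0
```

Run:
```python
from h import *
st()
s=shot('side','s1.png')
im=cv2.imread('pics/s1.png')[200:340,170:350]; cv2.imwrite('pics/s1c.png',cv2.resize(im,None,fx=4,fy=4))
```

```text
12.18 [0.4579 0.2529 0.1403] [-179.98   18.42  -35.53] [ 36.9  17.9 -12.7 -19.2 -66.4  26.4] [-1.9  3.3  0.3] 0.0212
```

View pics/s1c.png

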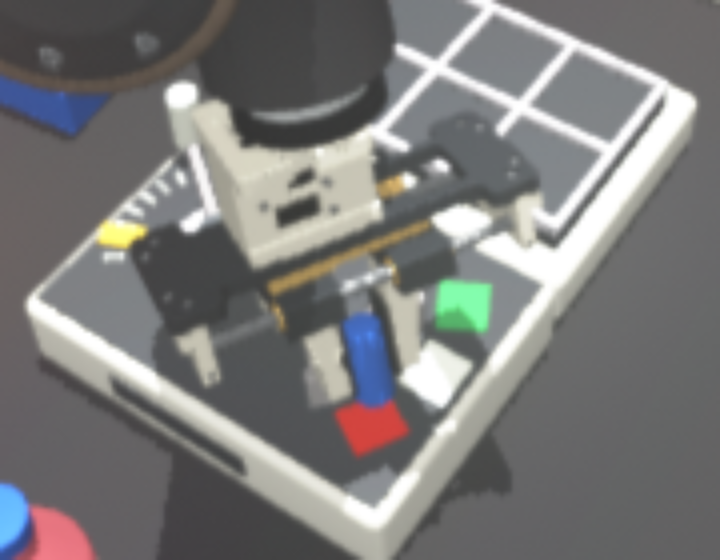

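The lifted knob sits between the fingers, at about (370,360) in the crop. Swinging to white.

Request:
play_rows(plan=[[0.01,0.53,-0.01,-0.96,0,-2.9],[0.01,0.53,-0.01,-0.96,0,-2.9],[0.01,0.53,-0.01,-0.96,0,-2.9],[0.01,0.53,-0.01,-0.96,0,-2.9],[0.01,0.53,-0.01,-0.96,0,-2.9],[0.01,0.53,-0.01,-0.96,0,-2.9],[0.01,0.53,-0.01,-0.96,0,-2.9],[0.01,0.53,-0.01,-0.96,0,-2.9],[0.01,0.53,-0.01,-0.96,0,-2.9],[0.01,0.53,-0.01,-0.96,0,-2.9],[0,0,0,0,0,0],[0,0,0,0,0,0]])

```text
clock: 13.23
tool_pos: [0.44, 0.2038, 0.1408]
orientation: [-180.0, 18.3, -4.9]
force: [3.4, 0.5, -5.7]
opening: 0.0216
gripper_force: 30.0
```

Run:
```python
from h import *
st(); C=cur(); d=C[:3,3]-np.array([.539,.194,.078]); print(np.degrees(np.arctan2(d[1],d[0])))
go(C,[.4255,.205,.1065],down(-5.7),8)
```

```text
13.23 [0.44   0.2038 0.1408] [-179.99   18.28   -4.93] [ 38.   18.3 -14.6 -13.1 -71.1  52.8] [ 3.4  0.5 -5.7] 0.0216
174.35532441594634
8 x [-0.1, 0.0, 0.46, 0.01, 2.29, 0.09] -> [0.426, 0.205, 0.106]
```

Request:
play_rows(plan=[[-0.1,0,0.46,0,2.29,0.05],[-0.1,0,0.46,0,2.29,0.05],[-0.1,0,0.46,0,2.29,0.05],[-0.1,0,0.46,0,2.29,0.05],[-0.1,0,0.46,0,2.29,0.05],[-0.1,0,0.46,0,2.29,0.05],[-0.1,0,0.46,0,2.29,0.05],[-0.1,0,0.46,0,2.29,0.05],[0,0,0,0,0,0],[0,0,0,0,0,0]])

```text
clock: 14.07
tool_pos: [0.4256, 0.2055, 0.1072]
orientation: [-179.9, -0.1, -5.2]
force: [6.4, -0.8, -4.0]
opening: 0.0214
gripper_force: 30.0
```

Request:
play_rows(grip=6.5, plan=[[0,0,0,0,0,0],[0,0,0,0,0,0],[0,0,0,0,0,0],[0,0,0,0,0,0],[0,0,0,0,0,0],[0,0,-1,0,0,0],[0,0,-3,0,0,0],[0,0,-3,0,0,0],[0,0,-3,0,0,0],[0,0,-3,0,0,0],[0,0,0,0,0,0],[0,0,0,0,0,0]])

```text
clock: 15.07
tool_pos: [0.426, 0.2054, 0.2382]
orientation: [-179.8, -0.1, -5.3]
force: [-0.5, -0.5, -0.9]
opening: 0.0648
gripper_force: 0.0
```

Run:
```python
from h import *
st(); s=shot('wrist','w4.png'); print(pts('wrist','selector_knob'),pts('wrist','selector_pivot'))
a=shot('side'); print(pts('side','selector_knob')[:1]); im=a['frame'][200:340,170:350,::-1]
b=s['frame'][:300,150:450,::-1]
b=cv2.resize(b,(400,400)); cv2.imwrite('pics/c4.png',np.hstack([b,cv2.resize(im,(400,400))]))
P=[.519,0]; print('pots',pts('side','pot1'))
```

```text
15.07 [0.426  0.2054 0.2382] [-1.7984e+02 -6.0000e-02 -5.3000e+00] [ 49.6   1.4 -24.6  -0.1 -63.9  35.1] [-0.5 -0.5 -0.9] 0.0648
[([0.42, 0.21, 0.102], 0.97)] [([0.537, 0.193, 0.08], 0.91)]
[]
pots [([0.807, -0.153, 0.001], 0.76)]
```

View pics/c4.png

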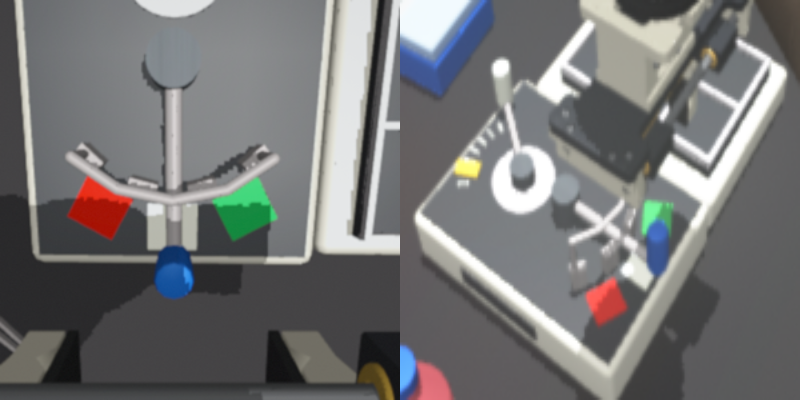

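The crop shows the selector bar in the white notch with the knob at (174,275), seated low, and the speed lever still at the red tick. Next, the pots.

Run:
```python
from h import *
C=cur(); a=go(C,[.61,-.25,.22],down(39)); st()
s=shot('top'); 
for t in('pot1','timer','dishes','beaker'): print(t,pts('top',t))
```

```text
14 x [0.43, 3.57, 0.11, 0.0, 0.01, -3.16] -> [0.61, -0.25, 0.22]
15.37 [0.4251 0.2045 0.2355] [ 1.7989e+02  1.4000e-01 -5.2900e+00] [ 49.6   1.6 -24.7  -0.1 -63.9  35.1] [-0.  -0.5  0. ] 0.0652
pot1 [([0.644, -0.348, -0.003], 0.88), ([0.812, -0.151, 0.005], 0.82), ([0.708, -0.293, -0.001], 0.78), ([0.501, -0.242, -0.005], 0.75), ([0.403, -0.359, -0.0], 0.72), ([0.429, 0.203, 0.102], 0.69), ([0.619, -0.245, 0.002], 0.65), ([0.512, -0.344, 0.001], 0.52), ([0.42, -0.239, -0.002], 0.51)]
timer [([0.424, -0.238, 0.002], 0.88), ([0.52, 0.002, 0.06], 0.53), ([0.619, -0.247, 0.0], 0.24)]
dishes [([0.497, -0.446, 0.001], 0.83)]
beaker [([0.698, -0.13, 0.002], 0.74)]
```

Request:
play_rows(plan=[[0.43,3.57,0.1,0,0,-3.16],[0.43,3.57,0.1,0,0,-3.16],[0.43,3.57,0.1,0,0,-3.16],[0.43,3.57,0.1,0,0,-3.16],[0.43,3.57,0.1,0,0,-3.16],[0.43,3.57,0.1,0,0,-3.16],[0.43,3.57,0.1,0,0,-3.16],[0.43,3.57,0.1,0,0,-3.16],[0.43,3.57,0.1,0,0,-3.16],[0.43,3.57,0.1,0,0,-3.16],[0.43,3.57,0.1,0,0,-3.16],[0.43,3.57,0.1,0,0,-3.16],[0.43,3.57,0.1,0,0,-3.16],[0.43,3.57,0.1,0,0,-3.16],[0,0,0,0,0,0],[0,0,0,0,0,0]])

```text
clock: 16.95
tool_pos: [0.6106, -0.2515, 0.2204]
orientation: [-179.9, 0.2, 38.8]
force: [-0.8, 0.1, -0.4]
opening: 0.0649
gripper_force: 0.0
```

```bash
cat >> h.py <<'E'
def orange(cam,z=.034,fn=None):
    """world xy of orange lid blobs (minAreaRect centre of the blob at lid height)"""
    s=shot(cam,fn); h=cv2.cvtColor(s['frame'],cv2.COLOR_RGB2HSV)
    m=((h[:,:,0]>8)&(h[:,:,0]<19)&(h[:,:,1]>190)&(h[:,:,2]>150)).astype(np.uint8)
    n,l,q,c=cv2.connectedComponentsWithStats(m); out=[]
    for i in range(1,n):
        if q[i,4]>60:
            x,y,w,hh,a=q[i]; out.append((toplane(s,[x+w/2-.5,y+hh/2-.5],z)[0][:2].round(4).tolist(),[int(v) for v in q[i]]))
    return out
E
python3 - <<'E'
from h import *
st()
for c in('wrist','top'):
    for o in orange(c,fn=c+'5.png'): print(c,o)
    print(pts(c,'pot1')[:4])
E
```

```text
16.95 [ 0.6106 -0.2515  0.2204] [-1.7986e+02  1.7000e-01  3.8820e+01] [ -5.5  20.2  -3.2   0.  -66.8 134.3] [-0.8  0.1 -0.4] 0.0649
wrist ([0.6211, -0.2421], [255, 145, 52, 51, 1807])
wrist ([0.5075, -0.2564], [210, 255, 18, 30, 79])
wrist ([0.5007, -0.3532], [270, 321, 44, 16, 279])
[([0.511, -0.346, -0.003], 0.92), ([0.654, -0.355, 0.0], 0.73), ([0.705, -0.303, 0.001], 0.71), ([0.622, -0.245, 0.002], 0.64)]
top ([0.7979, 0.3295], [113, 130, 53, 3, 84])
[([0.511, -0.343, 0.004], 0.87), ([0.501, -0.247, -0.007], 0.77), ([0.403, -0.363, -0.0], 0.66), ([0.643, -0.352, -0.002], 0.64)]
```

View pics/wrist5.png

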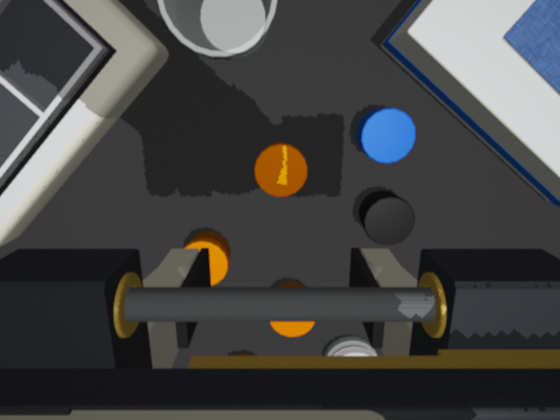

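The wrist view shows the target pot at (281,170), the blue look-alike at (388,135), a black one at (388,217) and the beaker at (217,25). I'll grasp this pot now.

Run:
```python
from h import *
st(); C=cur(); a=go(C,[.6205,-.2435,.031],down(39),8)
```

```text
17.15 [ 0.61   -0.2493  0.2228] [-1.7998e+02  5.0000e-02  3.8990e+01] [ -5.3  19.9  -3.3   0.  -66.8 134.3] [1.4 0.9 0.9] 0.065
8 x [0.15, 0.03, 2.4, -0.0, 0.01, -0.0] -> [0.62, -0.244, 0.031]
```

Request:
play_rows(plan=[[0.15,0.03,2.4,0,0,0],[0.15,0.03,2.4,0,0,0],[0.15,0.03,2.4,0,0,0],[0.15,0.03,2.4,0,0,0],[0.15,0.03,2.4,0,0,0],[0.15,0.03,2.4,0,0,0],[0.15,0.03,2.4,0,0,0],[0.15,0.03,2.4,0,0,0],[0,0,0,0,0,0],[0,0,0,0,0,0],[0,0,0,0,0,0]])

```text
clock: 18.07
tool_pos: [0.6218, -0.2442, 0.0323]
orientation: [179.9, -0.0, 39.0]
force: [0.2, 0.1, 0.0]
opening: 0.0649
gripper_force: 0.0
```

Request:
play_rows(grip=4, plan=[[0,0,0,0,0,0],[0,0,0,0,0,0],[0,0,0,0,0,0],[0,0,0,0,0,0],[0,0,0,0,0,0],[0,0,0,0,0,0]])

```text
clock: 18.57
tool_pos: [0.6215, -0.2445, 0.0317]
orientation: [180.0, 0.0, 39.0]
force: [-1.0, 1.5, 6.5]
opening: 0.0475
gripper_force: 30.0
```

Run:
```python
from h import *
st(); C=cur()
Y=np.radians(-5.85); X=np.array([np.cos(Y),np.sin(Y)]); V=np.array([-np.sin(Y),np.cos(Y)])
for i in(-1,1):
  for j in(-.066,0,.066): print(i,j,(np.array([.519,0])+j*X+i*.033*V).round(4))
p=np.array([.519,0])+.066*X-.033*V
a=go(C,np.r_[C[:2,3],.15],down(39),5); b=go(a,np.r_[p,.15],down(39)); go(b,np.r_[p,.0925],down(39),5)
```

```text
18.57 [ 0.6215 -0.2445  0.0317] [1.7996e+02 1.0000e-02 3.8970e+01] [ -4.8  30.8 -13.6   0.  -45.5 133.7] [-1.   1.5  6.5] 0.0475
-1 -0.066 [ 0.45   -0.0261]
-1 0 [ 0.5156 -0.0328]
-1 0.066 [ 0.5813 -0.0396]
1 -0.066 [0.4567 0.0396]
1 0 [0.5224 0.0328]
1 0.066 [0.588  0.0261]
5 x [-0.0, 0.0, -2.37, 0.01, 0.0, -0.01] -> [0.622, -0.245, 0.15]
6 x [1.63, -3.08, -0.0, 0.0, -0.0, 0.0] -> [0.581, -0.04, 0.15]
5 x [0.0, 0.0, 1.15, 0.0, -0.0, 0.0] -> [0.581, -0.04, 0.092]
```

Request:
play_rows(plan=[[0,0,-1,0,0,0],[0,0,-2.3,0,0,0],[0,0,-2.4,0,0,0],[0,0,-2.4,0,0,0],[0,0,-2,0,0,0],[1.63,-3.08,0,0,0,0],[1.63,-3.08,0,0,0,0],[1.63,-3.08,0,0,0,0],[1.63,-3.08,0,0,0,0],[1.63,-3.08,0,0,0,0],[1.63,-3.08,0,0,0,0],[0,0,0,0,0,0],[0,0,0,0,0,0],[0,0,0,0,0,0]])

```text
clock: 19.73
tool_pos: [0.581, -0.039, 0.132]
orientation: [-180.0, 0.0, 39.0]
force: [0.1, 0.4, -0.6]
opening: 0.0476
gripper_force: 30.0
```

Run:
```python
from h import *
st(); C=cur(); go(C,[.5813,-.0396,.0925],down(39),6)
s=shot('side','s6.png'); s=shot('wrist','w6.png')
a=cv2.imread('pics/s6.png')[130:300,200:400]; b=cv2.imread('pics/w6.png')
cv2.imwrite('pics/c6.png',np.hstack([cv2.resize(a,(400,400)),cv2.resize(b,(400,400))]))
```

```text
19.73 [ 0.581 -0.039  0.132] [-1.7998e+02  4.0000e-02  3.9010e+01] [ 15.4  17.6 -19.8   0.  -52.7 113.6] [ 0.1  0.4 -0.6] 0.0476
6 x [-0.0, 0.01, 0.66, -0.0, 0.01, 0.0] -> [0.581, -0.04, 0.092]
```

View pics/c6.png

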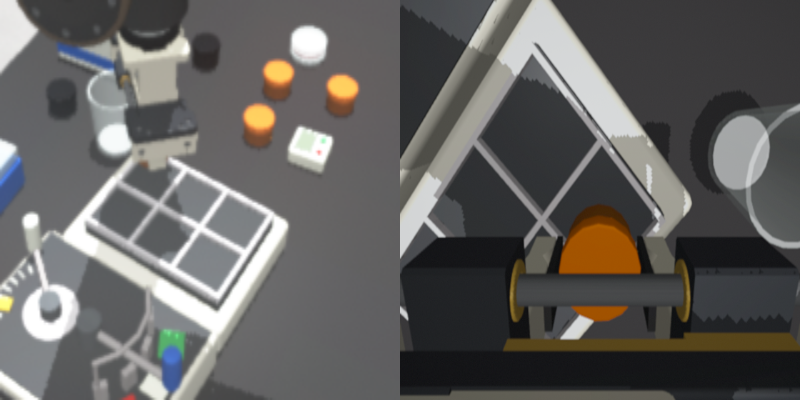

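The pot is gripped upright above the far-right pocket, at about (600,260) in the crop. Lowering and releasing.

Request:
play_rows(plan=[[0,0,0.7,0,0,0],[0,0,0.7,0,0,0],[0,0,0.7,0,0,0],[0,0,0.6,0,0,0],[0,0,0.6,0,0,0],[0,0,0.6,0,0,0],[0,0,0,0,0,0],[0,0,0,0,0,0]])

```text
clock: 20.5
tool_pos: [0.5808, -0.0393, 0.0918]
orientation: [-180.0, 0.1, 39.0]
force: [0.1, -0.9, -1.2]
opening: 0.0472
gripper_force: 30.0
```

Request:
play_rows(grip=6.5, plan=[[0,0,0,0,0,0],[0,0,0,0,0,0],[0,0,0,0,0,0],[0,0,0,0,0,0],[0,0,-2,0,0,0],[0,0,-3.5,0,0,0],[0,0,-3.5,0,0,0],[0,0,0,0,0,0],[0,0,0,0,0,0]])

```text
clock: 21.25
tool_pos: [0.5824, -0.0389, 0.185]
orientation: [179.9, -0.2, 39.0]
force: [0.3, 0.7, -1.8]
opening: 0.065
gripper_force: 0.0
```

Run:
```python
from h import *
st(); shot('top'); p=pts('top','pot1'); print(p)
shot('side'); print(pts('side','pot1'))
C=cur(); a=go(C,[.503,-.243,.19],down(39)); go(a,[.503,-.243,.031],down(39),7)
```

```text
21.25 [ 0.5824 -0.0389  0.185 ] [179.89  -0.21  38.97] [ 15.4  14.6 -16.2   0.  -59.  113.6] [ 0.3  0.7 -1.8] 0.065
[([0.513, -0.347, 0.001], 0.84), ([0.645, -0.351, 0.0], 0.53), ([0.705, -0.296, 0.003], 0.52), ([0.504, -0.242, -0.005], 0.5), ([0.577, -0.04, 0.064], 0.45)]
[([0.407, -0.362, 0.001], 0.78), ([0.504, -0.238, 0.001], 0.75), ([0.514, -0.344, 0.0], 0.64), ([0.581, -0.04, 0.059], 0.57), ([0.646, -0.355, -0.001], 0.53), ([0.811, -0.152, -0.002], 0.52)]
7 x [-2.69, 1.57, -0.12, -0.01, 0.02, -0.01] -> [0.503, -0.243, 0.19]
7 x [0.0, 0.0, 2.27, 0.0, -0.0, 0.0] -> [0.503, -0.243, 0.031]
```

Request:
play_rows(plan=[[-2.69,1.55,0,0,0,0],[-2.69,1.55,0,0,0,0],[-2.69,1.55,0,0,0,0],[-2.69,1.55,0,0,0,0],[-2.69,1.55,0,0,0,0],[-2.69,1.55,0,0,0,0],[-2.69,1.55,0,0,0,0],[0,0,2.2,0,0,0],[0,0,2.2,0,0,0],[0,0,2.2,0,0,0],[0,0,0,0,0,0],[0,0,0,0,0,0]])

```text
clock: 22.45
tool_pos: [0.5015, -0.242, 0.115]
orientation: [-179.8, 0.2, 39.0]
force: [0.5, -0.0, 1.1]
opening: 0.0649
gripper_force: 0.0
```

Run:
```python
from h import *
shot('top');print(pts('top','pot1'));C=cur();st(); go(C,[.503,-.2415,.031],down(39),5)
```

```text
[([0.815, -0.152, 0.003], 0.82), ([0.703, -0.292, 0.002], 0.76), ([0.404, -0.361, -0.002], 0.59), ([0.511, -0.346, 0.003], 0.41)]
22.55 [ 0.5033 -0.2421  0.1172] [-1.8e+02  7.0e-02  3.9e+01] [-5.600e+00  1.650e+01 -2.380e+01  1.000e-01 -4.980e+01  1.345e+02] [-0.  -1.1 -0.7] 0.0648
5 x [0.0, -0.01, 1.72, -0.0, 0.01, -0.0] -> [0.503, -0.242, 0.031]
```

Request:
play_rows(plan=[[0,0,1.72,0,0,0],[0,0,1.72,0,0,0],[0,0,1.72,0,0,0],[0,0,1.72,0,0,0],[0,0,1.72,0,0,0],[0,0,0,0,0,0],[0,0,0,0,0,0]])

```text
clock: 23.13
tool_pos: [0.503, -0.2419, 0.0311]
orientation: [-180.0, 0.1, 39.0]
force: [0.0, 0.2, 0.2]
opening: 0.065
gripper_force: 0.0
```

Request:
play_rows(grip=4, plan=[[0,0,0,0,0,0],[0,0,0,0,0,0],[0,0,0,0,0,0],[0,0,0,0,0,0],[0,0,0,0,0,0],[0,0,0,0,0,0]])

```text
clock: 23.63
tool_pos: [0.5034, -0.2421, 0.0317]
orientation: [179.9, -0.0, 39.0]
force: [0.3, 1.1, 6.9]
opening: 0.0476
gripper_force: 30.0
```

Run:
```python
from h import *
st(); C=cur(); p=[.588,.0261]
a=go(C,np.r_[C[:2,3],.135],down(39),5); b=go(a,np.r_[p,.135],down(39)); go(b,np.r_[p,.0925],down(39),5)
```

```text
23.63 [ 0.5034 -0.2421  0.0317] [179.95  -0.    38.98] [-5.600e+00  2.300e+01 -2.840e+01  1.000e-01 -3.860e+01  1.345e+02] [0.3 1.1 6.9] 0.0476
5 x [0.0, 0.0, -2.07, 0.01, -0.0, -0.0] -> [0.503, -0.242, 0.135]
8 x [2.93, -1.94, 0.0, 0.0, -0.0, 0.0] -> [0.588, 0.026, 0.135]
5 x [0.0, 0.0, 0.85, 0.0, -0.0, 0.0] -> [0.588, 0.026, 0.092]
```

Request:
play_rows(plan=[[0,0,-1,0,0,0],[0,0,-2.4,0,0,0],[0,0,-2.8,0,0,0],[0,0,-2.8,0,0,0],[0,0,-2.5,0,0,0],[2.93,-1.94,0,0,0,0],[2.93,-1.94,0,0,0,0],[2.93,-1.94,0,0,0,0],[2.93,-1.94,0,0,0,0],[2.93,-1.94,0,0,0,0],[2.93,-1.94,0,0,0,0],[2.93,-1.94,0,0,0,0],[2.93,-1.94,0,0,0,0],[0,0,0,0,0,0],[0,0,0,0,0,0],[0,0,0,0,0,0]])

```text
clock: 24.97
tool_pos: [0.587, 0.0262, 0.1456]
orientation: [-180.0, 0.1, 39.0]
force: [-0.4, -0.3, 0.2]
opening: 0.047
gripper_force: 30.0
```

Run:
```python
from h import *
st(); C=cur(); go(C,[.588,.0261,.0925],down(39),6)
shot('side'); print(pts('side','pot1'))
shot('wrist'); print(pts('wrist','pot1'))
```

```text
24.97 [0.587  0.0262 0.1456] [-1.7995e+02  8.0000e-02  3.9000e+01] [ 21.6  17.2 -18.2  -0.  -54.7 107.4] [-0.4 -0.3  0.2] 0.047
6 x [0.01, 0.01, 0.89, -0.01, 0.01, -0.0] -> [0.588, 0.026, 0.092]
[([0.513, -0.343, -0.0], 0.74), ([0.414, -0.361, 0.0], 0.71), ([0.649, -0.356, 0.001], 0.57), ([0.704, -0.302, -0.0], 0.55), ([0.809, -0.152, 0.0], 0.55), ([0.58, -0.041, 0.06], 0.37)]
[([0.59, 0.023, 0.114], 0.69)]
```

Held well: the pot reads (0.59, 0.023, 0.114). Placing it.

Request:
play_rows(plan=[[0,0,0.9,0,0,0],[0,0,0.9,0,0,0],[0,0,0.9,0,0,0],[0,0,0.9,0,0,0],[0,0,0.9,0,0,0],[0,0,0.8,0,0,0],[0,0,0,0,0,0],[0,0,0,0,0,0]])

```text
clock: 25.83
tool_pos: [0.5872, 0.0261, 0.0915]
orientation: [-180.0, 0.1, 39.0]
force: [-1.0, 0.5, -1.2]
opening: 0.0475
gripper_force: 30.0
```

Request:
play_rows(grip=6.5, plan=[[0,0,0,0,0,0],[0,0,0,0,0,0],[0,0,0,0,0,0],[0,0,0,0,0,0],[0,0,-2,0,0,0],[0,0,-3.5,0,0,0],[0,0,-3.5,0,0,0],[0,0,0,0,0,0],[0,0,0,0,0,0]])

```text
clock: 26.58
tool_pos: [0.5889, 0.0265, 0.1851]
orientation: [179.9, -0.2, 39.0]
force: [-0.6, 0.1, -1.2]
opening: 0.065
gripper_force: 0.0
```

Run:
```python
from h import *
st(); shot('top'); p=pts('top','pot1'); print(p)
shot('side'); print(pts('side','pot1'))
C=cur(); a=go(C,[.5135,-.345,.185],down(39)); go(a,[.5135,-.345,.031],down(39),7)
```

```text
26.58 [0.5889 0.0265 0.1851] [179.92  -0.23  38.97] [ 21.6  15.1 -15.5   0.  -59.2 107.4] [-0.6  0.1 -1.2] 0.065
[([0.402, -0.361, -0.004], 0.8), ([0.644, -0.349, -0.0], 0.73), ([0.579, -0.039, 0.06], 0.63), ([0.811, -0.15, 0.0], 0.57), ([0.509, -0.348, 0.005], 0.56), ([0.584, 0.025, 0.056], 0.52), ([0.706, -0.291, 0.002], 0.5)]
[([0.704, -0.303, 0.002], 0.72), ([0.649, -0.353, -0.002], 0.71), ([0.811, -0.154, 0.0], 0.63), ([0.515, -0.344, 0.003], 0.58), ([0.581, -0.04, 0.058], 0.57), ([0.588, 0.028, 0.059], 0.55), ([0.409, -0.36, -0.004], 0.52), ([0.561, 0.424, 0.002], 0.31)]
11 x [-2.64, 2.2, -0.03, -0.01, 0.01, -0.0] -> [0.514, -0.345, 0.185]
7 x [0.0, -0.0, 2.2, 0.0, -0.0, 0.0] -> [0.514, -0.345, 0.031]
```

Request:
play_rows(plan=[[-2.64,2.2,0,0,0,0],[-2.64,2.2,0,0,0,0],[-2.64,2.2,0,0,0,0],[-2.64,2.2,0,0,0,0],[-2.64,2.2,0,0,0,0],[-2.64,2.2,0,0,0,0],[-2.64,2.2,0,0,0,0],[-2.64,2.2,0,0,0,0],[-2.64,2.2,0,0,0,0],[-2.64,2.2,0,0,0,0],[-2.64,2.2,0,0,0,0],[0,0,2.2,0,0,0],[0,0,2.2,0,0,0],[0,0,2.2,0,0,0],[0,0,0,0,0,0],[0,0,0,0,0,0]])

```text
clock: 28.12
tool_pos: [0.5126, -0.3445, 0.1148]
orientation: [-179.8, 0.2, 39.0]
force: [0.3, -0.2, 0.1]
opening: 0.065
gripper_force: 0.0
```

Run:
```python
from h import *
shot('side');print(pts('side','pot1'));C=cur();st(); go(C,[.513,-.345,.031],down(39),5)
```

```text
[([0.516, -0.344, 0.002], 0.69), ([0.409, -0.362, 0.004], 0.63), ([0.649, -0.355, -0.001], 0.59), ([0.588, 0.029, 0.06], 0.56), ([0.58, -0.04, 0.059], 0.54), ([0.808, -0.15, -0.0], 0.45), ([0.705, -0.3, 0.002], 0.44)]
28.22 [ 0.5143 -0.3449  0.1173] [1.7999e+02 7.0000e-02 3.9000e+01] [-1.580e+01  2.150e+01 -1.600e+01  1.000e-01 -5.250e+01  1.447e+02] [-0.3  0.5  0.4] 0.0649
5 x [-0.02, -0.01, 1.73, 0.0, 0.01, -0.0] -> [0.513, -0.345, 0.031]
```

Request:
play_rows(plan=[[0,0,1.72,0,0,0],[0,0,1.72,0,0,0],[0,0,1.72,0,0,0],[0,0,1.72,0,0,0],[0,0,1.72,0,0,0],[0,0,0,0,0,0],[0,0,0,0,0,0]])

```text
clock: 28.8
tool_pos: [0.5141, -0.3447, 0.0313]
orientation: [-180.0, 0.1, 39.0]
force: [0.2, 0.6, 1.2]
opening: 0.0649
gripper_force: 0.0
```

Request:
play_rows(grip=4, plan=[[0,0,0,0,0,0],[0,0,0,0,0,0],[0,0,0,0,0,0],[0,0,0,0,0,0],[0,0,0,0,0,0],[0,0,0,0,0,0]])

```text
clock: 29.3
tool_pos: [0.5144, -0.3449, 0.0319]
orientation: [179.9, 0.0, 39.0]
force: [-0.4, 1.4, 7.9]
opening: 0.0472
gripper_force: 30.0
```

Run:
```python
from h import *
st(); C=cur(); p=[.5156,-.0328]
a=go(C,np.r_[C[:2,3],.145],down(39),5); b=go(a,np.r_[p,.145],down(39))
```

```text
29.3 [ 0.5144 -0.3449  0.0319] [1.7993e+02 1.0000e-02 3.8980e+01] [-1.580e+01  2.730e+01 -2.030e+01  1.000e-01 -4.230e+01  1.447e+02] [-0.4  1.4  7.9] 0.0472
5 x [-0.0, 0.0, -2.26, 0.01, 0.0, -0.0] -> [0.514, -0.345, 0.145]
9 x [2.19, -2.69, -0.0, 0.0, -0.0, 0.0] -> [0.516, -0.033, 0.145]
```

Request:
play_rows(plan=[[0,0,-1,0,0,0],[0,0,-2.4,0,0,0],[0,0,-2.8,0,0,0],[0,0,-2.8,0,0,0],[0,0,-2.4,0,0,0],[2.19,-2.69,0,0,0,0],[2.19,-2.69,0,0,0,0],[2.19,-2.69,0,0,0,0],[2.19,-2.69,0,0,0,0],[2.19,-2.69,0,0,0,0],[2.19,-2.69,0,0,0,0],[2.19,-2.69,0,0,0,0],[2.19,-2.69,0,0,0,0],[2.19,-2.69,0,0,0,0],[0,0,0,0,0,0],[0,0,0,0,0,0],[0,0,0,0,0,0]])

```text
clock: 30.72
tool_pos: [0.5147, -0.0323, 0.145]
orientation: [-180.0, 0.0, 39.0]
force: [-0.4, 0.2, -0.7]
opening: 0.0473
gripper_force: 30.0
```

Run:
```python
from h import *
st(); C=cur(); go(C,[.5156,-.0328,.0925],down(39),6)
shot('side'); print(pts('side','pot1'))
shot('wrist'); print(pts('wrist','pot1'))
```

```text
30.72 [ 0.5147 -0.0323  0.145 ] [-1.7997e+02  5.0000e-02  3.9020e+01] [ 18.2  10.9 -27.1  -0.  -52.  110.8] [-0.4  0.2 -0.7] 0.0473
6 x [0.01, 0.02, 0.87, -0.0, 0.01, 0.0] -> [0.516, -0.033, 0.092]
[([0.586, 0.027, 0.06], 0.8), ([0.41, -0.361, -0.002], 0.67), ([0.809, -0.154, 0.001], 0.67), ([0.58, -0.043, 0.059], 0.59)]
[([0.59, 0.027, 0.06], 0.66), ([0.582, -0.039, 0.059], 0.59), ([0.512, -0.035, 0.11], 0.55)]
```

Request:
play_rows(plan=[[0,0,0.9,0,0,0],[0,0,0.9,0,0,0],[0,0,0.9,0,0,0],[0,0,0.9,0,0,0],[0,0,0.9,0,0,0],[0,0,0.8,0,0,0],[0,0,0,0,0,0],[0,0,0,0,0,0]])

```text
clock: 31.58
tool_pos: [0.5146, -0.0325, 0.0906]
orientation: [-179.9, 0.1, 39.0]
force: [-0.6, 0.0, -1.0]
opening: 0.0473
gripper_force: 30.0
```

Request:
play_rows(grip=6.5, plan=[[0,0,0,0,0,0],[0,0,0,0,0,0],[0,0,0,0,0,0],[0,0,0,0,0,0],[0,0,-2,0,0,0],[0,0,-3.5,0,0,0],[0,0,-3.5,0,0,0],[0,0,0,0,0,0],[0,0,0,0,0,0]])

```text
clock: 32.33
tool_pos: [0.5162, -0.0321, 0.1839]
orientation: [179.9, -0.2, 39.0]
force: [0.6, -0.3, -0.8]
opening: 0.0652
gripper_force: 0.0
```

Run:
```python
from h import *
st(); shot('top'); p=pts('top','pot1'); print(p)
shot('side'); print(pts('side','pot1'))
C=cur(); a=go(C,[.4075,-.3615,.185],down(39)); go(a,[.4075,-.3615,.031],down(39),7)
```

```text
32.33 [ 0.5162 -0.0321  0.1839] [179.91  -0.21  38.97] [ 18.2   8.5 -24.2   0.  -57.  110.8] [ 0.6 -0.3 -0.8] 0.0652
[([0.81, -0.149, 0.002], 0.83), ([0.404, -0.364, -0.003], 0.74), ([0.704, -0.292, 0.001], 0.7), ([0.643, -0.347, -0.003], 0.61), ([0.512, -0.032, 0.06], 0.53)]
[([0.518, -0.031, 0.062], 0.87), ([0.579, -0.039, 0.06], 0.8), ([0.587, 0.03, 0.06], 0.79), ([0.41, -0.362, -0.001], 0.79), ([0.812, -0.154, -0.003], 0.73), ([0.703, -0.301, 0.005], 0.61)]
10 x [-2.9, 1.89, -0.04, -0.01, 0.02, -0.01] -> [0.408, -0.362, 0.185]
7 x [0.0, -0.0, 2.2, 0.0, -0.0, 0.0] -> [0.408, -0.362, 0.031]
```

Request:
play_rows(plan=[[-2.9,1.89,0,0,0,0],[-2.9,1.89,0,0,0,0],[-2.9,1.89,0,0,0,0],[-2.9,1.89,0,0,0,0],[-2.9,1.89,0,0,0,0],[-2.9,1.89,0,0,0,0],[-2.9,1.89,0,0,0,0],[-2.9,1.89,0,0,0,0],[-2.9,1.89,0,0,0,0],[-2.9,1.89,0,0,0,0],[0,0,2.2,0,0,0],[0,0,2.2,0,0,0],[0,0,2.2,0,0,0],[0,0,0,0,0,0],[0,0,0,0,0,0]])

```text
clock: 33.78
tool_pos: [0.407, -0.3615, 0.1142]
orientation: [-179.8, 0.2, 39.0]
force: [-0.5, -0.0, 1.1]
opening: 0.0652
gripper_force: 0.0
```

Run:
```python
from h import *
shot('side');print(pts('side','pot1'));shot('wrist');print(pts('wrist','pot1'));C=cur();st(); go(C,[.407,-.362,.031],down(39),5)
```

```text
[([0.588, 0.029, 0.061], 0.85), ([0.514, -0.034, 0.062], 0.8), ([0.409, -0.362, 0.001], 0.73), ([0.581, -0.04, 0.058], 0.67), ([0.811, -0.152, 0.002], 0.57), ([0.646, -0.356, -0.004], 0.5), ([0.701, -0.301, 0.003], 0.47)]
[([0.411, -0.36, 0.002], 0.74)]
33.98 [ 0.409 -0.362  0.117] [1.7993e+02 2.0000e-02 3.9000e+01] [-2.090e+01  1.540e+01 -2.540e+01  1.000e-01 -4.910e+01  1.499e+02] [-0.2 -0.3 -0.3] 0.0646
5 x [-0.03, -0.03, 1.72, 0.01, 0.0, -0.0] -> [0.407, -0.362, 0.031]
```

Request:
play_rows(plan=[[0,0,1.72,0,0,0],[0,0,1.72,0,0,0],[0,0,1.72,0,0,0],[0,0,1.72,0,0,0],[0,0,1.72,0,0,0],[0,0,0,0,0,0],[0,0,0,0,0,0]])

```text
clock: 34.57
tool_pos: [0.4082, -0.3618, 0.0301]
orientation: [-179.9, 0.1, 39.0]
force: [0.2, -0.8, 0.2]
opening: 0.065
gripper_force: 0.0
```

Request:
play_rows(grip=4, plan=[[0,0,0,0,0,0],[0,0,0,0,0,0],[0,0,0,0,0,0],[0,0,0,0,0,0],[0,0,0,0,0,0],[0,0,0,0,0,0]])

```text
clock: 35.07
tool_pos: [0.4087, -0.3621, 0.0308]
orientation: [179.9, 0.0, 39.0]
force: [-0.2, 1.4, 7.2]
opening: 0.0474
gripper_force: 30.0
```

Run:
```python
from h import *
st(); C=cur(); p=[.5224,.0328]
a=go(C,np.r_[C[:2,3],.145],down(39),5); b=go(a,np.r_[p,.145],down(39))
p=[.45,-.0261]; b=go(a,np.r_[p,.145],down(39))
```

```text
35.07 [ 0.4087 -0.3621  0.0308] [1.7993e+02 2.0000e-02 3.8980e+01] [-2.090e+01  2.210e+01 -3.010e+01  1.000e-01 -3.770e+01  1.499e+02] [-0.2  1.4  7.2] 0.0474
5 x [-0.0, 0.0, -2.28, 0.01, 0.0, -0.0] -> [0.409, -0.362, 0.145]
12 x [2.81, -1.96, -0.0, 0.0, -0.0, 0.0] -> [0.522, 0.033, 0.145]
10 x [2.44, -2.35, -0.0, 0.0, -0.0, 0.0] -> [0.45, -0.026, 0.145]
```

Request:
play_rows(plan=[[0,0,-1,0,0,0],[0,0,-2.4,0,0,0],[0,0,-2.8,0,0,0],[0,0,-2.8,0,0,0],[0,0,-2.4,0,0,0],[2.44,-2.35,0,0,0,0],[2.44,-2.35,0,0,0,0],[2.44,-2.35,0,0,0,0],[2.44,-2.35,0,0,0,0],[2.44,-2.35,0,0,0,0],[2.44,-2.35,0,0,0,0],[2.44,-2.35,0,0,0,0],[2.44,-2.35,0,0,0,0],[2.44,-2.35,0,0,0,0],[2.44,-2.35,0,0,0,0],[0,0,0,0,0,0],[0,0,0,0,0,0],[0,0,0,0,0,0]])

```text
clock: 36.57
tool_pos: [0.4498, -0.0255, 0.1439]
orientation: [-180.0, 0.1, 39.0]
force: [0.5, 0.8, -2.0]
opening: 0.0475
gripper_force: 30.0
```

Run:
```python
from h import *
st(); C=cur(); go(C,[.45,-.0261,.0925],down(39),6)
shot('side'); print(pts('side','pot1'))
shot('wrist'); print(pts('wrist','pot1'))
```

```text
36.57 [ 0.4498 -0.0255  0.1439] [-1.7996e+02  6.0000e-02  3.9020e+01] [ 21.9   4.8 -34.7  -0.  -50.5 107.1] [ 0.5  0.8 -2. ] 0.0475
6 x [-0.0, 0.01, 0.86, -0.01, 0.01, 0.0] -> [0.45, -0.026, 0.092]
[([0.515, -0.032, 0.06], 0.82), ([0.81, -0.152, 0.001], 0.63), ([0.448, -0.023, 0.113], 0.62), ([0.586, 0.03, 0.06], 0.61), ([0.58, -0.039, 0.059], 0.56), ([0.703, -0.302, 0.002], 0.49), ([0.698, -0.13, 0.006], 0.37)]
[([0.579, -0.041, 0.059], 0.73), ([0.508, -0.033, 0.058], 0.68), ([0.451, -0.025, 0.116], 0.58)]
```

Request:
play_rows(plan=[[0,0,0.9,0,0,0],[0,0,0.9,0,0,0],[0,0,0.9,0,0,0],[0,0,0.9,0,0,0],[0,0,0.8,0,0,0],[0,0,0.8,0,0,0],[0,0,0,0,0,0],[0,0,0,0,0,0]])

```text
clock: 37.43
tool_pos: [0.4498, -0.0257, 0.0907]
orientation: [-179.9, 0.1, 39.0]
force: [0.8, 0.8, -0.4]
opening: 0.0476
gripper_force: 30.0
```

Request:
play_rows(grip=6.5, plan=[[0,0,0,0,0,0],[0,0,0,0,0,0],[0,0,0,0,0,0],[0,0,0,0,0,0],[0,0,-2,0,0,0],[0,0,-3.5,0,0,0],[0,0,-3.5,0,0,0],[0,0,-3.5,0,0,0],[0,0,0,0,0,0],[0,0,0,0,0,0]])

```text
clock: 38.27
tool_pos: [0.4514, -0.0252, 0.2188]
orientation: [179.9, -0.2, 39.0]
force: [-0.2, -0.6, -1.4]
opening: 0.0648
gripper_force: 0.0
```

Run:
```python
from h import *
st(); C=cur(); go(C,[.4255,.205,.22],down(-5.7))
s=shot('top','t7.png'); print(pts('top','selector_knob')[:1],pts('top','speed_knob')[:1],pts('top','pot1'))
s=shot('side','s7.png'); print(pts('side','pot1'))
a=cv2.imread('pics/s7.png')[100:340,170:410]; b=cv2.imread('pics/t7.png')[100:330,120:450]
cv2.imwrite('pics/c7.png',np.hstack([cv2.resize(a,(400,400)),cv2.resize(b,(400,300))[:400] if 0 else cv2.resize(b,(400,400))]))
```

```text
38.27 [ 0.4514 -0.0252  0.2188] [179.93  -0.23  38.96] [ 2.190e+01  1.000e-01 -2.860e+01 -0.000e+00 -6.110e+01  1.071e+02] [-0.2 -0.6 -1.4] 0.0648
7 x [0.79, -3.3, -0.02, -0.0, -0.04, 6.38] -> [0.426, 0.205, 0.22]
[] [([0.662, 0.13, 0.09], 0.75)] [([0.703, -0.292, 0.005], 0.86), ([0.644, -0.351, 0.0], 0.74), ([0.812, -0.148, 0.001], 0.71), ([0.588, 0.027, 0.056], 0.62), ([0.557, 0.422, 0.0], 0.62)]
[([0.588, 0.029, 0.061], 0.74), ([0.451, -0.025, 0.058], 0.74), ([0.702, -0.298, 0.001], 0.6), ([0.58, -0.041, 0.061], 0.59), ([0.516, -0.03, 0.064], 0.54), ([0.808, -0.151, 0.0], 0.47), ([0.65, -0.355, -0.004], 0.37)]
```

View pics/c7.png

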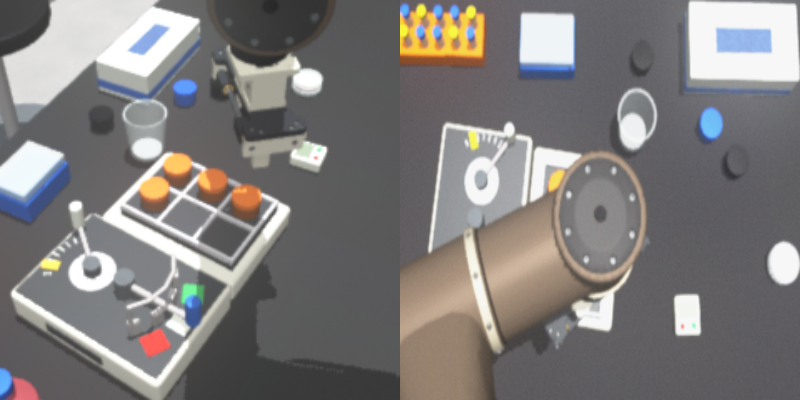

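The side crop shows four pots flat in their pockets at (178,165), (154,190), (213,182) and (247,200). No orange pots are left on the bench, the speed lever is at zero and the selector is in white.

Request:
play_rows(plan=[[0.79,-3.3,0,0,0,6.38],[0.79,-3.3,0,0,0,6.38],[0.79,-3.3,0,0,0,6.38],[0.79,-3.3,0,0,0,6.38],[0.79,-3.3,0,0,0,6.38],[0.79,-3.3,0,0,0,6.38],[0.79,-3.3,0,0,0,6.38],[0,0,0,0,0,0],[0,0,0,0,0,0],[0,0,0,0,0,0]])

```text
clock: 39.4
tool_pos: [0.4227, 0.1971, 0.2156]
orientation: [179.9, 0.2, -4.1]
force: [-0.1, 0.2, 0.4]
opening: 0.0652
gripper_force: 0.0
```

Run:
```python
from h import *
st(); shot('wrist'); print(pts('wrist','selector_knob')[:1]); shot('top'); print(pts('top','selector_knob')[:1]);C=cur(); go(C,[.4255,.205,.106],down(-5.7),6)
```

```text
39.4 [0.4227 0.1971 0.2156] [ 1.7988e+02  1.6000e-01 -4.1400e+00] [ 49.2   2.  -27.   -0.1 -61.1  36.6] [-0.1  0.2  0.4] 0.0652
[([0.42, 0.21, 0.101], 0.94)]
[([0.43, 0.206, 0.102], 0.59)]
6 x [0.03, -0.15, 1.84, 0.0, 0.01, 0.24] -> [0.426, 0.205, 0.106]
```

Request:
play_rows(plan=[[0.03,-0.15,1.84,0,0,0.24],[0.03,-0.15,1.84,0,0,0.24],[0.03,-0.15,1.84,0,0,0.24],[0.03,-0.15,1.84,0,0,0.24],[0.03,-0.15,1.84,0,0,0.24],[0.03,-0.15,1.84,0,0,0.24],[0,0,0,0,0,0],[0,0,0,0,0,0]])

```text
clock: 40.27
tool_pos: [0.4254, 0.2053, 0.1059]
orientation: [179.9, 0.1, -5.7]
force: [-0.3, -0.2, 0.9]
opening: 0.0646
gripper_force: 0.0
```

Request:
play_rows(grip=1.7, plan=[[0,0,0,0,0,0],[0,0,0,0,0,0],[0,0,0,0,0,0],[0,0,0,0,0,0],[0,0,0,0,0,0],[0,0,0,0,0,0],[0,0,0,0,0,0],[0,0,0,0,0,0],[0,0,0,0,0,0]])

```text
clock: 41.02
tool_pos: [0.4255, 0.2062, 0.1061]
orientation: [180.0, 0.1, -5.7]
force: [-1.0, -0.2, -0.1]
opening: 0.0215
gripper_force: 30.0
```

```bash
cat > sel.py <<'E'
from h import *
st(); C=cur(); piv=np.array([.539,.194,.078]); sh=-5.7
def kf(j,l): return T(piv,R.from_euler('z',sh+180+np.degrees(j),degrees=True)*R.from_euler('y',-l))
d=C[:3,3]-piv; j0=np.radians((np.degrees(np.arctan2(d[1],d[0]))%360)-sh-180); print('j0',j0)
rel=np.linalg.inv(kf(j0,0))@C
f=lambda M:(M[:3,3],R.from_matrix(M[:3,:3]))
a=go(C,*f(kf(j0,.32)@rel),8); b=go(a,*f(kf(.5,.32)@rel),10); c=go(b,*f(kf(.5,0)@rel),8)
E
python3 sel.py
```

```text
41.02 [0.4255 0.2062 0.1061] [ 1.7997e+02  7.0000e-02 -5.6700e+00] [ 49.7   9.9 -34.8  -0.1 -45.4  34.6] [-1.  -0.2 -0.1] 0.0215
j0 -0.00738626124680071
8 x [0.12, 0.0, -0.45, 0.02, -2.29, -0.0] -> [0.44, 0.205, 0.141]
10 x [0.01, 0.5, -0.0, -0.92, -0.01, -2.76] -> [0.447, 0.155, 0.141]
8 x [-0.1, -0.0, 0.46, -0.02, 2.29, 0.0] -> [0.434, 0.149, 0.106]
```

Request:
play_rows(plan=[[0.12,0,-0.45,0,-2.3,0],[0.12,0,-0.45,0,-2.3,0],[0.12,0,-0.45,0,-2.3,0],[0.12,0,-0.45,0,-2.3,0],[0.12,0,-0.45,0,-2.3,0],[0.12,0,-0.45,0,-2.3,0],[0.12,0,-0.45,0,-2.3,0],[0.12,0,-0.45,0,-2.3,0],[0,0,0,0,0,0],[0,0,0,0,0,0]])

```text
clock: 41.85
tool_pos: [0.4395, 0.2046, 0.1397]
orientation: [179.9, 18.6, -5.8]
force: [-3.5, 0.7, 2.7]
opening: 0.0215
gripper_force: 30.0
```

Request:
play_rows(plan=[[0.01,0.5,0,-0.92,0,-2.76],[0.01,0.5,0,-0.92,0,-2.76],[0.01,0.5,0,-0.92,0,-2.76],[0.01,0.5,0,-0.92,0,-2.76],[0.01,0.5,0,-0.92,0,-2.76],[0.01,0.5,0,-0.92,0,-2.76],[0.01,0.5,0,-0.92,0,-2.76],[0.01,0.5,0,-0.92,0,-2.76],[0.01,0.5,0,-0.92,0,-2.76],[0.01,0.5,0,-0.92,0,-2.76],[0,0,0,0,0,0],[0,0,0,0,0,0]])

```text
clock: 42.85
tool_pos: [0.4472, 0.1558, 0.1398]
orientation: [179.9, 18.4, 23.3]
force: [0.8, -1.8, -0.5]
opening: 0.0214
gripper_force: 30.0
```

Run:
```python
from h import *
st(); C=cur(); d=C[:3,3]-np.array([.539,.194,.078]); print(np.degrees(np.arctan2(d[1],d[0]))%360,'want',180-5.7+28.65, np.hypot(*d[:2]))
go(C,[.434,.149,.1065],down(22.95),8)
shot('side'); print(pts('side','selector_knob')[:2])
```

```text
42.85 [0.4472 0.1558 0.1398] [179.95  18.43  23.33] [ 39.   18.6 -17.8  -5.1 -71.5  76.7] [ 0.8 -1.8 -0.5] 0.0214
202.60556405729915 want 202.95000000000002 0.09938613361188293
8 x [-0.11, 0.01, 0.44, 0.01, 2.3, 0.05] -> [0.434, 0.149, 0.106]
[([0.446, 0.152, 0.13], 0.41)]
```

Request:
play_rows(plan=[[-0.11,0.01,0.44,0,2.3,0],[-0.11,0.01,0.44,0,2.3,0],[-0.11,0.01,0.44,0,2.3,0],[-0.11,0.01,0.44,0,2.3,0],[-0.11,0.01,0.44,0,2.3,0],[-0.11,0.01,0.44,0,2.3,0],[-0.11,0.01,0.44,0,2.3,0],[-0.11,0.01,0.44,0,2.3,0],[0,0,0,0,0,0],[0,0,0,0,0,0]])

```text
clock: 43.78
tool_pos: [0.4346, 0.15, 0.1073]
orientation: [-179.9, -0.1, 23.4]
force: [5.1, 1.9, -7.0]
opening: 0.0217
gripper_force: 30.0
```

Request:
play_rows(grip=6, plan=[[0,0,0,0,0,0],[0,0,0,0,0,0],[0,0,0,0,0,0],[0,0,0,0,0,0],[0,0,0,0,0,0],[0,0,-1,0,0,0],[0,0,-3,0,0,0],[0,0,-3,0,0,0],[0,0,-3,0,0,0],[0,0,-3,0,0,0],[0,0,0,0,0,0],[0,0,0,0,0,0]])

```text
clock: 44.78
tool_pos: [0.4348, 0.1498, 0.2388]
orientation: [-179.9, -0.1, 23.4]
force: [-0.4, -0.7, -0.4]
opening: 0.0601
gripper_force: 0.0
```

Run:
```python
from h import *
st(); s=shot('wrist','w8.png'); print(pts('wrist','selector_knob'),pts('wrist','selector_pivot'))
a=shot('side'); print(pts('side','selector_knob')[:1]); im=a['frame'][200:340,170:350,::-1]
b=cv2.resize(s['frame'][:300,150:450,::-1],(400,400)); cv2.imwrite('pics/c8.png',np.hstack([b,cv2.resize(im,(400,400))]))
C=cur(); a=go(C,[.661,.1297,.22],down(-42.8)); go(a,[.661,.1297,.1],down(-42.8),6)
```

```text
44.78 [0.4348 0.1498 0.2388] [-1.7992e+02 -1.5000e-01  2.3410e+01] [ 43.6  -0.  -25.9  -0.  -63.9  69.8] [-0.4 -0.7 -0.4] 0.0601
[([0.433, 0.154, 0.099], 0.57)] [([0.539, 0.192, 0.079], 0.6), ([0.449, -0.025, 0.062], 0.51)]
[([0.432, 0.15, 0.097], 0.55)]
11 x [2.19, -0.07, 0.14, 0.01, 0.01, 6.02] -> [0.661, 0.13, 0.22]
6 x [-0.0, -0.0, 2.0, 0.0, 0.0, 0.0] -> [0.661, 0.13, 0.1]
```

View pics/c8.png

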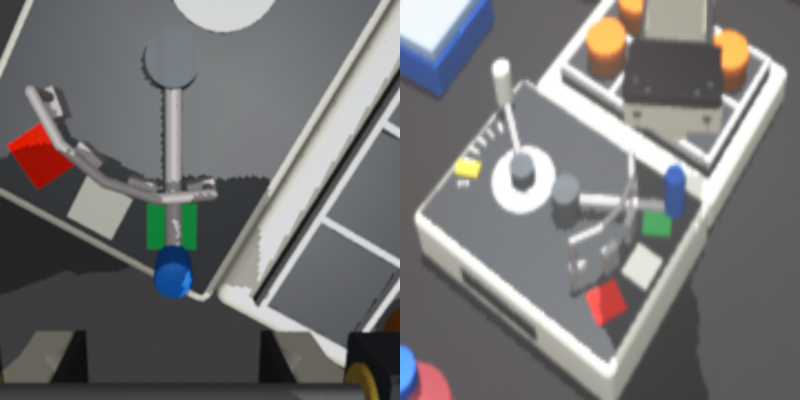

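The crop shows the selector bar in the green notch with the knob low at (173,275). Next, the speed lever.

Request:
play_rows(grip=4.5, plan=[[2.19,-0.07,0.1,0,0,6],[2.19,-0.07,0.1,0,0,6],[2.19,-0.07,0.1,0,0,6],[2.19,-0.07,0.1,0,0,6],[2.19,-0.07,0.1,0,0,6],[2.19,-0.07,0.1,0,0,6],[2.19,-0.07,0.1,0,0,6],[2.19,-0.07,0.1,0,0,6],[2.19,-0.07,0.1,0,0,6],[2.19,-0.07,0.1,0,0,6],[2.19,-0.07,0.1,0,0,6],[0,0,0,0,0,0],[0,0,0,0,0,0],[0,0,0,0,0,0]])

```text
clock: 46.2
tool_pos: [0.6608, 0.1302, 0.2246]
orientation: [179.8, 0.1, -42.5]
force: [-0.4, 0.7, 0.4]
opening: 0.0448
gripper_force: 0.0
```

Run:
```python
from h import *
st();shot('wrist'); print(pts('wrist','speed_knob')[:1]); C=cur(); go(C,[.6615,.130,.1],down(-42.8),6)
```

```text
46.2 [0.6608 0.1302 0.2246] [ 1.7983e+02  8.0000e-02 -4.2520e+01] [ 27.7  21.2  -1.1  -0.  -67.9  19.8] [-0.4  0.7  0.4] 0.0448
[([0.661, 0.129, 0.09], 0.85)]
6 x [0.02, -0.0, 2.09, 0.02, 0.01, 0.05] -> [0.662, 0.13, 0.1]
```

Request:
play_rows(plan=[[0.02,0,2.08,0,0,0],[0.02,0,2.08,0,0,0],[0.02,0,2.08,0,0,0],[0.02,0,2.08,0,0,0],[0.02,0,2.08,0,0,0],[0.02,0,2.08,0,0,0],[0,0,0,0,0,0],[0,0,0,0,0,0]])

```text
clock: 46.97
tool_pos: [0.6612, 0.1297, 0.1007]
orientation: [179.8, 0.1, -42.5]
force: [0.2, 0.3, 0.9]
opening: 0.0447
gripper_force: 0.0
```

Request:
play_rows(grip=1.5, plan=[[0,0,0,0,0,0],[0,0,0,0,0,0],[0,0,0,0,0,0],[0,0,0,0,0,0],[0,0,0,0,0,0],[0,0,0,0,0,0],[0,0,0,0,0,0]])

```text
clock: 47.55
tool_pos: [0.6625, 0.1297, 0.1019]
orientation: [-180.0, -0.0, -42.6]
force: [-0.8, 1.1, 5.8]
opening: 0.0192
gripper_force: 30.0
```

Run:
```python
from h import *
st(); C=cur(); pv=np.array([.598,.189]); d=C[:2,3]-pv; a0=np.degrees(np.arctan2(d[1],d[0])); r=np.hypot(*d); print(a0,r)
e=19.7; yaw=get_obs()['orientation'][2]+e-a0
go(C,np.r_[pv+r*np.array([np.cos(np.radians(e)),np.sin(np.radians(e))]),C[2,3]],down(yaw),15)
```

```text
47.55 [0.6625 0.1297 0.1019] [-1.7999e+02 -1.0000e-02 -4.2570e+01] [ 27.6  27.   -9.2   0.  -53.8  19.8] [-0.8  1.1  5.8] 0.0192
-42.587189253864985 0.08763193493584054
15 x [-0.02, -0.63, 0.0, 0.0, -0.0, -4.15] -> [0.681, 0.219, 0.102]
```

Request:
play_rows(plan=[[-0.02,-0.63,0,0,0,-4.15],[-0.02,-0.63,0,0,0,-4.15],[-0.02,-0.63,0,0,0,-4.15],[-0.02,-0.63,0,0,0,-4.15],[-0.02,-0.63,0,0,0,-4.15],[-0.02,-0.63,0,0,0,-4.15],[-0.02,-0.63,0,0,0,-4.15],[-0.02,-0.63,0,0,0,-4.15],[-0.02,-0.63,0,0,0,-4.15],[-0.02,-0.63,0,0,0,-4.15],[-0.02,-0.63,0,0,0,-4.15],[-0.02,-0.63,0,0,0,-4.15],[-0.02,-0.63,0,0,0,-4.15],[-0.02,-0.63,0,0,0,-4.15],[-0.02,-0.63,0,0,0,-4.15],[0,0,0,0,0,0],[0,0,0,0,0,0],[0,0,0,0,0,0]])

```text
clock: 49.05
tool_pos: [0.6811, 0.218, 0.102]
orientation: [180.0, -0.0, 19.7]
force: [-0.1, 0.5, 5.6]
opening: 0.0192
gripper_force: 30.0
```

Request:
play_rows(grip=4.5, plan=[[0,0,0,0,0,0],[0,0,0,0,0,0],[0,0,0,0,0,0],[0,0,0,0,0,0],[0,0,-1,0,0,0],[0,0,-3,0,0,0],[0,0,-3,0,0,0],[0,0,-3,0,0,0],[0,0,-3,0,0,0],[0,0,0,0,0,0],[0,0,0,0,0,0]])

```text
clock: 49.97
tool_pos: [0.6814, 0.218, 0.2345]
orientation: [-180.0, -0.2, 19.7]
force: [-0.5, -0.1, 0.5]
opening: 0.0452
gripper_force: 0.0
```

Run:
```python
from h import *
st(); s=shot('wrist','w9.png'); print(pts('wrist','speed_knob'),pts('wrist','speed_pivot'),pts('wrist','setpoint_tab'))
cv2.imwrite('pics/c9.png',cv2.resize(s['frame'][120:320,190:390,::-1],(600,600),interpolation=cv2.INTER_CUBIC))
```

```text
49.97 [0.6814 0.218  0.2345] [-179.96   -0.22   19.67] [ 33.3  24.6   5.4   0.  -70.6  76.4] [-0.5 -0.1  0.5] 0.0452
[([0.68, 0.218, 0.092], 0.74)] [([0.603, 0.19, 0.074], 0.78)] [([0.661, 0.209, 0.062], 0.66)]
```

View pics/c9.png

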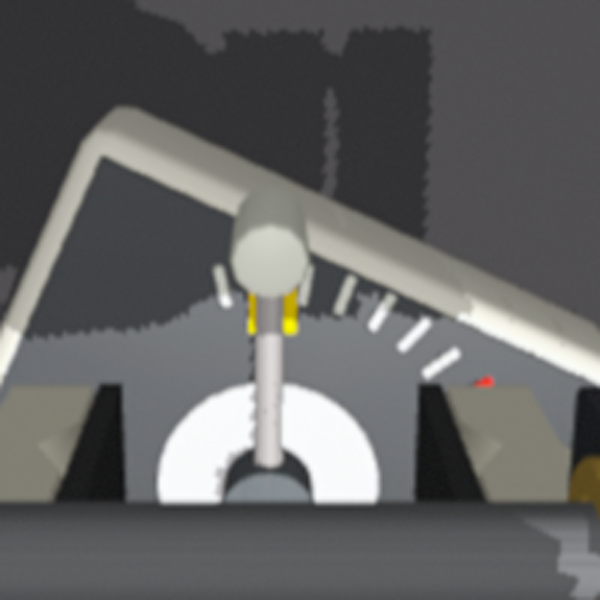

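The lever lies over the middle of the yellow tab: lever at column 270 in the crop, tab edges at 247 and 298. One last check of everything before handing in.

Run:
```python
from h import *
for c in('side','top'):
    s=shot(c,c+'10.png')
    for t in('pot1','selector_knob','speed_knob','timer','beaker','dishes','tweezers'): print(c,t,pts(c,t)[:7])
a=cv2.imread('pics/side10.png'); b=cv2.imread('pics/top10.png')
cv2.imwrite('pics/c10.png',np.hstack([cv2.resize(a[100:360,150:410],(400,400)),cv2.resize(b[80:340,80:460],(400,274)) if 0 else cv2.resize(b[80:340,90:470],(400,400))]))
```

```text
side pot1 [([0.581, -0.041, 0.059], 0.87), ([0.516, -0.033, 0.062], 0.85), ([0.45, -0.026, 0.06], 0.81), ([0.649, -0.357, -0.003], 0.76), ([0.809, -0.155, 0.002], 0.67), ([0.702, -0.301, 0.006], 0.47)]
side selector_knob [([0.435, 0.15, 0.1], 0.64), ([0.659, 0.209, 0.068], 0.47)]
side speed_knob [([0.68, 0.218, 0.094], 0.83), ([0.559, 0.424, 0.002], 0.51)]
side timer [([0.417, -0.244, 0.001], 0.66), ([0.561, 0.425, 0.002], 0.16)]
side beaker [([0.696, -0.128, 0.007], 0.76)]
side dishes [([0.499, -0.447, 0.004], 0.66), ([0.515, -0.031, 0.062], 0.39)]
side tweezers [([0.332, 0.326, 0.004], 0.83)]
top pot1 [([0.645, -0.35, -0.002], 0.77), ([0.588, 0.026, 0.056], 0.76), ([0.511, -0.035, 0.061], 0.76), ([0.703, -0.294, 0.003], 0.67), ([0.813, -0.152, -0.001], 0.59), ([0.444, -0.026, 0.057], 0.54), ([0.58, -0.039, 0.062], 0.52)]
top selector_knob [([0.435, 0.153, 0.101], 0.8)]
top speed_knob [([0.679, 0.217, 0.09], 0.86), ([0.457, 0.441, -0.006], 0.66)]
top timer [([0.423, -0.237, 0.0], 0.56)]
top beaker [([0.698, -0.129, 0.003], 0.59)]
top dishes [([0.498, -0.447, -0.004], 0.83)]
top tweezers [([0.334, 0.336, 0.003], 0.56)]
```

View pics/c10.png

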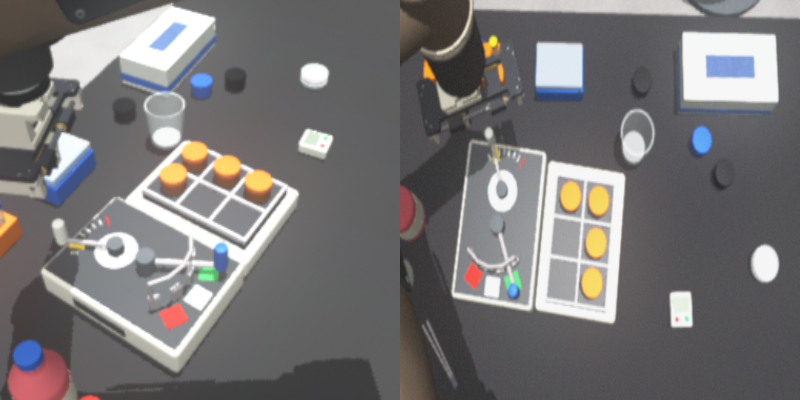

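Both views show four pots in separate pockets, the selector in green, the speed lever on the yellow tab and the bystanders unmoved. Handing in.

```bash
python3 -c "
from plant import close_job
print(close_job())"
```

```text
the job is handed in; nothing more can be done
None
```

The job is handed in at about 50 s of the 210 s allowed: speed was zeroed, the selector went to load, all four pots that were there were loaded in their own pockets, the selector went to run, and the speed lever lies over the yellow tab; the final camera views showed the other things where they were.

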